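# Turn the chilled vial plate studs-up with the lifter

## Robot

A 6-joint arm with a two-finger parallel gripper is mounted at the origin on the work surface. World frame = base frame: x ahead of the robot, y to its left, z up, the work surface at z = 0. Lengths are in m, angles in rad, forces in N, time in s.
With the tool pointing down it reaches from about 0.25 to 0.775 m from the base axis. Payload 4 kg.
Tool frame: the origin (TCP) lies at the very end of the fingers, on their centre line; the grasp point (between the pads) lies 19 mm behind it; x points along the fingers, y is the direction in which the jaws open and shut, and the axes are right-handed (so a half turn about x gives the same grasp; the last joint's range is limited). The gripper opens to 85 mm and grips with 20 to 120 N. Pads are 22 mm wide; open, the fingers measure 114 mm over their backs; the gripper's body (76 mm by 85 mm) begins 54 mm behind the grasp point. The pads swing forward as they close: fully open they stand 13 mm farther back than shut.
Start: joints at [-0.103, 0.087, 1.371, -0, 1.684, -0.103], TCP at [0.55, -0, 0.231] pointing down, gripper open.
Joint ranges: [-3.1, 3.1], [-0.76, 2.03], [0.27, 2.55], [-1.08, 4.22], [0.17, 2.65], [-2.57, 2.57]. Speed limits (rad/s): [2.79, 2.79, 3.14, 3.14, 3.14, 3.14].

## Interface

Orientations are given as a unit quaternion [x, y, z, w].
In Python, from plant import r, cams, ticket gives the robot as it stands. The module is installed in compiled form; this text tells all that it offers.
- The arm moves only by the shell command python3 -m jog 'ROWS' [FORCE]. ROWS is JSON, one flat list of numbers, 7 for each row, row after row: the shift along the tool's x, y, z in mm, then the turn, a rotation vector about the tool's x, y, z in degrees, then the closure, from -1 (fully open) to 1 (shut). A call has 1 to 5 rows; each row shifts and turns the commanded pose from where the row before left it, along the tool's axes as they then stand; what a row does not reach is not made up. A row lasts 1/8 s, in which the tool goes at most 62.5 mm and 10.7 degrees, less where a joint would pass 70% of its speed; a pose out of reach is approached as far as the arm can. A call with a gripper value outside its range is refused whole. The fingers move at their own pace and stop on an object; FORCE is the grip in N (left out, the last holds). Time passes only in rows, so rows that do not move let the fingers close. It gives the time, the measured TCP pose, the force and the opening at its end, in the units of the state.
- r.sense(): the state, without advancing time (a new reading comes with each control period).
- cams.camera(name): name is "scene" or "side" or "wrist"; returns (picture, depth): 400x640x3 uint8, red, green, blue; 400x640 float32, m along the optical axis (not along the pixel's ray), 0 where there is no reading.
- cams.camera_info(name): a dict with "fx", "fy", "cx", "cy" (pixels), "k1" (the pictures are not rectified: a ray, as slopes to the right and down, at radius r is drawn at 1 + k1 r^2 times it, then the intrinsics apply), "origin" and "rotation" of the camera in the world; the wrist camera has in their place "T_tool_cam" (4x4, takes a point from camera to tool coordinates, whose origin is the TCP and whose axes are the tool frame's). Camera axes: x right, y down, z forward; pixel columns grow to the right and rows downward; lengths in m; the calibration is good to about 2 mm. A picture is of the moment at which its call begins: read the wrist's pose just before it. camera_info takes no time and is no camera call.
- ticket.sign_off(): hands the job in, once; it reports no verdict.
The state is a dict: "clock": time; "qpos": joint angles; "qvel": joint speeds; "joint_torque": joint torques, N m; "position": TCP position; "tcp_rot": TCP orientation; "ft_force": force on the tool from outside, world axes, zero at the start; "ft_torque": the same for the moment, N m; "grip_width": opening from 0.0 (shut) to 1.0 (fully open).
Only numpy, scipy, OpenCV 4.12 (cv2) and the standard library are available. Lean on these libraries where they do the work, as an engineer would, in place of code of your own. Each camera call takes 0.05 s, during which the arm holds its last target.

## Task

The aluminium vial plate has come off the freezer shelf studs-down and is far too cold to touch with the hand. Take the flat lifter from its tray, gently ease its blade under one edge of the plate without shoving the plate along the mat, and tip the plate up and over so that it lies on the mat with its studs upward, ready for vials. Lay the lifter back in its tray, blade flat, and leave everything else where it is.

Things in the scene. Friction and masses are not known exactly. Their poses are not given: they have to be found in the camera images.
- plate: Aluminium plate, slab 130 (its x) by 92 (its y) by 5 mm, 0.15 to 0.26 kg, too wide to grasp. One face has 15 round studs, the other is smooth with rubber feet. Origin: its centre, in the plane of the stud tips; z runs from there to the smooth face (slab at z 4 to 9 mm, feet to 11). It starts standing on its studs, z up; turned over it stands on its feet, z down, origin 11 mm over the mat's top.
- plate_edge_a (a point): Middle of the plate's +y long edge, on the slab's studded face (y 46, z 4 mm). At the start the slab's underside is 4 mm above the mat all round. The studs are 8 mm across, 4 mm tall, 5 along x by 3 along y at 22 mm pitch, centred, so a bare ledge 20 mm deep runs inside each long edge (17 mm inside each short edge).
- plate_edge_b (a point): The same point on the plate's -y long edge (y -46, z 4 mm). The four rubber feet on the smooth face are 12 mm across, 2 mm high, at x +-55, y +-36 mm.
- mat: Black rubber bench mat, 340 mm (its x) by 380 mm (its y) by 3 mm thick, fixed to the bench. Origin at the centre of its underside, z up. Grippy: an edge of the plate pivots on it with little sliding; friction varies. A vial rack stands loose on it along the side far from the robot, and forceps lie on it along the near side.
- lifter: Cranked spatula, 0.19 kg. Steel blade 110 (its x) by 70 (its y) by 2.5 mm; a steel crank 18 mm wide rises at its rear to a black handle, 120 mm long, 20 by 20 mm, sloping up 20 degrees to the rear: axis from x -64, z 37 to x -177, z 78 mm. Origin: centre of the blade's underside, x to the front edge (x 55), z up. It stands on its blade, handle in the air; centre of mass 30 mm behind the origin.
- lifter_grip (a point): Where to grasp the lifter: on the handle's axis near its front, x -94, z 48 mm in the lifter's frame; the handle is 20 mm wide across y.
- lifter_tip (a point): Middle of the lifter blade's front edge, half way through its thickness.
- tray: Shallow white plastic instrument tray in which the lifter lies, 300 mm (its x) by 130 mm (its y) outside, rim 15 mm high, walls and floor 2 mm, fixed to the bench; it lies either to the left or to the right of the mat. Origin at the centre of its underside, z up; its floor is at z 2 mm.
- vial_box: Bystander: open square storage box 133 by 133 mm full of capped vials, 46 mm tall, on the side of the mat opposite to the tray, with its clear lid (137 mm square, 22 mm tall) beyond it. Origin at the centre of its underside. Leave alone.
- vial_rack: Bystander: the white vial rack on the mat, 120 mm along its y, 52 mm tall with its vials. Origin at the centre of its underside. Leave alone.
- forceps: Bystander: steel forceps lying on the mat, 136 mm along its x, 9 mm high. Origin at the middle of its underside. Leave alone.
- box_lid: Bystander: clear lid of the vial box, 137 mm square, 22 mm tall, beyond the box from the robot. Origin at the centre of its underside. Leave alone.
- marker: Bystander: marker pen lying on the bench, 120 mm along its x, 14 mm thick, between the vial box and the robot. Origin at the middle of its underside. Leave alone.
Mind the look-alikes: they are no part of the job. What is shaped like the lifter but orange is not meant.

How it is judged:
By the outcome, as a careful person would: the job done as asked, in the order asked, and still so for the second after the job is handed in, with the robot touching nothing.
It also fails if it takes over 64 s, if anything falls off the work surface, if the arm or the gripper's body presses on something with over 40 N, if the wrist force passes 120 N, or if a joint passes its speed limit or range.

## Working session

There is one attempt and no reset: what is moved stays moved. The work goes in short steps, Python scripts to look and compute and a shell command to move; the robot and the scene stay as the last step left them, time stands still between calls to the robot, and variables do not carry over. Pictures are saved under pics/ and viewed, and the job is handed in when it is done.

```bash
mkdir -p pics; ls
python3 - <<'E'
from plant import r,cams,ticket
import cv2,numpy as np
s=r.sense(); print(s)
for n in ["scene","side"]:
    p,d=cams.camera(n); cv2.imwrite(f"pics/{n}0.png",p[:,:,::-1]); np.savez(f"pics/{n}0.npz",p=p,d=d)
    print(n,cams.camera_info(n))
print(cams.camera_info("wrist"))
E
```

```text
pics
{'clock': 0.0, 'qpos': array([-1.03098683e-01,  8.79398630e-02,  1.37226317e+00,  6.27002302e-05,
        1.68359123e+00, -1.03114214e-01]), 'qvel': array([-3.63198923e-04, -9.78259769e-04, -2.03722473e-04,  9.23771389e-05,
       -1.05057176e-04, -2.38543162e-04]), 'joint_torque': array([ 4.64244640e-04, -3.51862407e+01, -3.13276148e+01,  2.58579206e-05,
        1.07225846e-02,  9.27783418e-06]), 'position': array([5.49504536e-01, 6.77123471e-05, 2.30142871e-01]), 'tcp_rot': array([ 0.49952034,  0.50062335, -0.5004678 ,  0.49938731]), 'ft_force': array([-0.19694708, -0.32582135,  0.19842332]), 'ft_torque': array([-0.02481715,  0.03781472, -0.00258417]), 'grip_width': 0.998318794320097}
scene {'fx': 388.140628517185, 'fy': 388.140628517185, 'cx': 315.1612381809635, 'cy': 195.2515075922076, 'k1': -0.07225553125954014, 'origin': array([1.17508866, 0.47452043, 0.92412507]), 'rotation': array([ 0.36276738,  0.84719594, -0.35277422, -0.16189263])}
side {'fx': 367.83553140571803, 'fy': 367.83553140571803, 'cx': 319.0902326221465, 'cy': 198.54455324152116, 'k1': -0.06721616831772032, 'origin': array([-0.25269059, -0.9391691 ,  0.84315105]), 'rotation': array([ 0.816025  , -0.33662004,  0.16671082, -0.43931497])}
{'fx': 283.4403751981171, 'fy': 283.4403751981171, 'cx': 320.0695871332111, 'cy': 198.9062673783982, 'k1': -0.04444378367638982, 'T_tool_cam': array([[ 2.01398929e-04, -2.69560096e-01,  9.62983548e-01,
        -1.42542676e-01],
       [ 9.99999763e-01,  6.88969410e-04, -1.62829589e-05,
        -5.05468560e-04],
       [-6.59076971e-04,  9.62983323e-01,  2.69560170e-01,
        -6.89313706e-02],
       [ 0.00000000e+00,  0.00000000e+00,  0.00000000e+00,
         1.00000000e+00]])}
```

View pics/scene0.png

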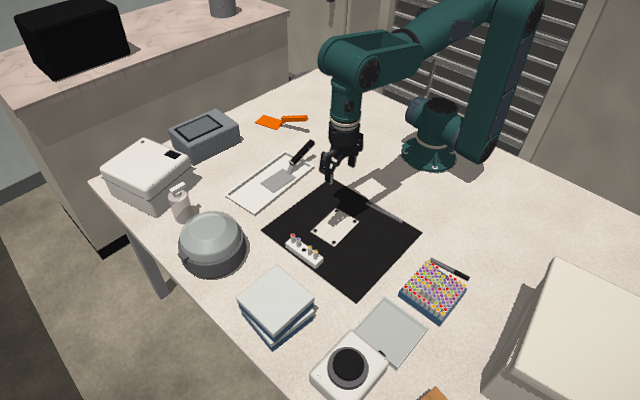

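View pics/side0.png

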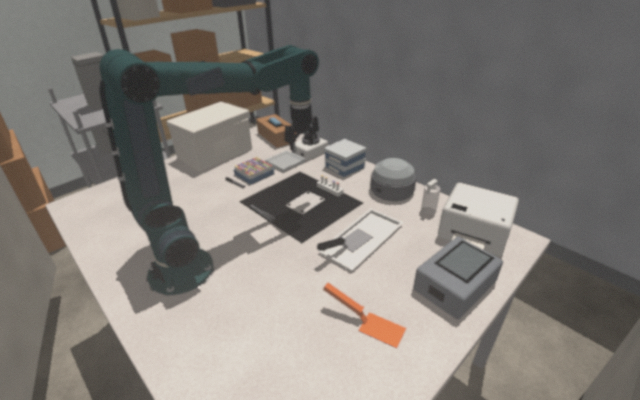

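```bash
cat > h.py <<'E'
from plant import r,cams,ticket
import cv2,numpy as np
from scipy.spatial.transform import Rotation as R
def T(p,q):
    M=np.eye(4);M[:3,:3]=R.from_quat(q).as_matrix();M[:3,3]=p;return M
def grab(n,tag=None):
    s=r.sense(); p,d=cams.camera(n); i=cams.camera_info(n)
    Tw=T(s['position'],s['tcp_rot'])
    C=Tw@i['T_tool_cam'] if n=='wrist' else T(i['origin'],i['rotation'])
    g=dict(n=n,p=p,d=d,C=C,K=np.array([[i['fx'],0,i['cx']],[0,i['fy'],i['cy']],[0,0,1]]),k1=i['k1'],Tw=Tw)
    if tag:
        cv2.imwrite(f'pics/{tag}.png',p[:,:,::-1]); np.savez(f'pics/{tag}.npz',**g)
    return g
def load(tag): return dict(np.load(f'pics/{tag}.npz'))
def dist(g): return np.array([float(g['k1']),0,0,0,0])
def cloud(g):
    v,u=np.mgrid[0:400,0:640]
    uv=np.stack([u.ravel(),v.ravel()],1).astype(np.float64)
    n=cv2.undistortPoints(uv[:,None],g['K'],dist(g))[:,0]
    z=g['d'].ravel().astype(float)
    P=np.c_[n*z[:,None],z]
    W=P@g['C'][:3,:3].T+g['C'][:3,3]; W[z<=0]=np.nan
    return W.reshape(400,640,3)
def atz(g,uv,z):
    n=cv2.undistortPoints(np.array(uv,float).reshape(-1,1,2),g['K'],dist(g))[:,0]
    D=np.c_[n,np.ones(len(n))]@g['C'][:3,:3].T; o=g['C'][:3,3]
    return o+D*((z-o[2])/D[:,2])[:,None]
def proj(g,P):
    P=np.atleast_2d(P); Ci=np.linalg.inv(g['C']); X=P@Ci[:3,:3].T+Ci[:3,3]
    n=X[:,:2]/X[:,2:]; rr=(n**2).sum(1,keepdims=True); n=n*(1+g['k1']*rr)
    return n@g['K'][:2,:2].T+g['K'][:2,2]
def crop(img,x0,y0,x1,y1,f,name):
    c=img[y0:y1,x0:x1,::-1]; cv2.imwrite(f'pics/{name}.png',cv2.resize(c,None,fx=f,fy=f,interpolation=cv2.INTER_CUBIC))
def fk_tool():
    s=r.sense(); return T(s['position'],s['tcp_rot'])
E
python3 - <<'E'
from h import *
g=grab('scene','s1'); w=grab('wrist','w1'); sd=grab('side','d1')
crop(g['p'],210,120,430,310,3.6,'s1c')
W=cloud(g)
for n,u in dict(lifter_blade=(275,182),handle=(302,152),orange=(268,122),plate=(320,225),mat=(380,250),trayfloor=(250,195)).items(): print(n,W[u[1],u[0]].round(3))
E
```

```text
lifter_blade [ 0.526 -0.305  0.003]
handle [ 0.394 -0.302  0.064]
orange [ 0.292 -0.604  0.002]
plate [ 0.567 -0.053  0.008]
mat [ 0.507  0.138 -0.004]
trayfloor [ 0.629 -0.319  0.001]
```

View pics/s1c.png

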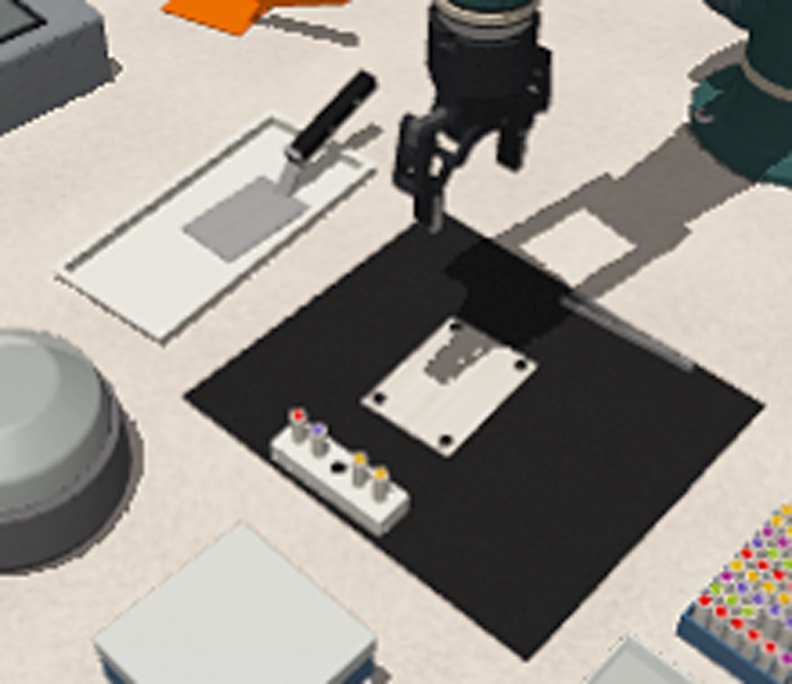

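View pics/w1.png

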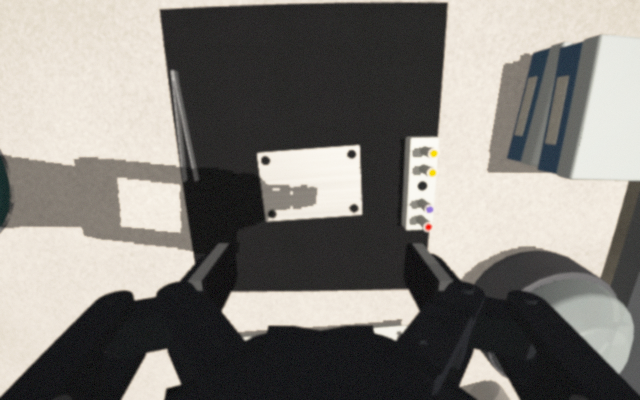

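Run:
```python
from h import *
w=load('w1');s=load('s1')
def quad(g,box,thr,z,name):
    x0,y0,x1,y1=box
    im=cv2.cvtColor(g['p'][y0:y1,x0:x1],cv2.COLOR_RGB2GRAY)
    m=(im>thr).astype(np.uint8)
    cs,_=cv2.findContours(m,cv2.RETR_EXTERNAL,cv2.CHAIN_APPROX_NONE)
    c=max(cs,key=cv2.contourArea); c=cv2.convexHull(c)
    a=cv2.approxPolyN(c,4,ensure_convex=True) if hasattr(cv2,'approxPolyN') else cv2.approxPolyDP(c,5,True)
    q=a.reshape(-1,2).astype(float)+[x0,y0]
    W=atz(g,q,z)
    print(name,q.tolist());print(W.round(4));print('sides',np.linalg.norm(W-np.roll(W,-1,0),axis=1).round(4),'ctr',W.mean(0).round(4), 'yaw',[round(np.degrees(np.arctan2(*(W[(i+1)%4]-W[i])[[1,0]])),1) for i in range(4)])
quad(w,(245,135,375,230),80,0.012,'plate wrist')
quad(s,(300,205,365,252),80,0.012,'plate scene')
# mat corners scene clicked from crop (crop coords/3.6+offset)
c=np.array([(183,397),(440,212),(765,405),(527,660)])/3.6+[210,120]
W=atz(s,c,0.003);print('mat',W.round(3),W.mean(0),np.linalg.norm(W-np.roll(W,-1,0),axis=1))
c=np.array([(57,272),(272,118),(376,172),(163,342)])/3.6+[210,120]
W=atz(s,c,0.015);print('tray',W.round(3),W.mean(0),np.linalg.norm(W-np.roll(W,-1,0),axis=1))
c=np.array([(183,228),(262,177),(307,206),(233,262)])/3.6+[210,120]
W=atz(s,c,0.0045);print('blade',W.round(3),W.mean(0),np.linalg.norm(W-np.roll(W,-1,0),axis=1))
c=np.array([(405,157),(405,228)]);print('rack near base',atz(w,c,0.003).round(3))
c=np.array([(172,70),(196,180)]);print('forceps',atz(w,c,0.008).round(3))
c=np.array([(161,10),(447,3),(428,290),(200,293)]);print('mat wrist',atz(w,c,0.003).round(3))
print(fk_tool().round(3))
```

```text
plate wrist [[363.0, 215.0], [265.0, 222.0], [255.0, 151.0], [360.0, 143.0]]
[[ 0.6065 -0.0544  0.012 ]
 [ 0.474  -0.0646  0.012 ]
 [ 0.4662  0.0309  0.012 ]
 [ 0.5988  0.041   0.012 ]]
sides [0.1328 0.0959 0.133  0.0957] ctr [ 0.5364 -0.0118  0.012 ] yaw [np.float64(-175.6), np.float64(94.7), np.float64(4.3), np.float64(-85.4)]
plate scene [[360.0, 220.0], [333.0, 247.0], [309.0, 231.0], [335.0, 207.0]]
[[ 0.4654  0.0262  0.012 ]
 [ 0.606   0.0358  0.012 ]
 [ 0.6107 -0.0584  0.012 ]
 [ 0.4776 -0.0684  0.012 ]]
sides [0.1409 0.0943 0.1335 0.0954] ctr [ 0.5399 -0.0162  0.012 ] yaw [np.float64(3.9), np.float64(-87.2), np.float64(-175.7), np.float64(97.3)]
mat [[ 0.707 -0.173  0.003]
 [ 0.373 -0.172  0.003]
 [ 0.363  0.196  0.003]
 [ 0.7    0.202  0.003]] [0.5356856  0.01325158 0.003     ] [0.33427527 0.36867956 0.33663527 0.37487112]
tray [[ 0.695 -0.363  0.015]
 [ 0.396 -0.387  0.015]
 [ 0.383 -0.25   0.015]
 [ 0.684 -0.225  0.015]] [ 0.53938286 -0.30637696  0.015     ] [0.29968513 0.13836069 0.30128887 0.13842001]
blade [[ 0.566 -0.334  0.004]
 [ 0.46  -0.335  0.004]
 [ 0.46  -0.271  0.004]
 [ 0.565 -0.265  0.004]] [ 0.51271343 -0.30122866  0.0045    ] [0.10581815 0.06379611 0.10512677 0.06980577]
rack near base [[ 0.66   0.022  0.003]
 [ 0.668 -0.077  0.003]]
forceps [[ 0.369  0.129  0.008]
 [ 0.384 -0.007  0.008]]
mat wrist [[ 0.361  0.197  0.003]
 [ 0.697  0.203  0.003]
 [ 0.711 -0.177  0.003]
 [ 0.367 -0.183  0.003]]
[[-0.001  1.    -0.     0.55 ]
 [ 0.    -0.    -1.     0.   ]
 [-1.    -0.001 -0.     0.231]
 [ 0.     0.     0.     1.   ]]
```

```bash
cat >> h.py <<'E'
import sys,json
def rows(Tt,clos,vmax=60,wmax=10,cur=None,nmin=1,dp=1):
    """work out rows from the current tool pose to target"""
    C=fk_tool() if cur is None else cur.copy()
    dp_=np.linalg.norm(Tt[:3,3]-C[:3,3])*1e3
    rv=(R.from_matrix(C[:3,:3]).inv()*R.from_matrix(Tt[:3,:3])).as_rotvec(degrees=True)
    n=max(nmin,int(np.ceil(max(dp_/vmax,np.linalg.norm(rv)/wmax)-1e-6)))
    R0=R.from_matrix(C[:3,:3]); p0=C[:3,3].copy(); out=[]
    X=C.copy()
    for i in range(1,n+1):
        Rt=R0*R.from_rotvec(rv*i/n,degrees=True); pt=p0+(Tt[:3,3]-p0)*i/n
        sh=np.round(X[:3,:3].T@(pt-X[:3,3])*1e3,dp)+0.
        w=np.round((R.from_matrix(X[:3,:3]).inv()*Rt).as_rotvec(degrees=True),dp)+0.
        X[:3,3]+=X[:3,:3]@(sh/1e3); X[:3,:3]=X[:3,:3]@R.from_rotvec(w,degrees=True).as_matrix()
        out.append([*sh,*w,clos])
    for k in range(0,n,5): print(json.dumps([ (int(v) if float(v).is_integer() else float(v)) for q in out[k:k+5] for v in q]))
    print('n',n,'end',X[:3,3].round(4)); return X
def toolR(yaw,pitch=0):
    """tool with tool y along (cos yaw, sin yaw), tool x down; pitch = turn about tool y, deg"""
    y=np.array([np.cos(yaw),np.sin(yaw),0]);x=np.array([0,0,-1.]);z=np.cross(x,y)
    return np.c_[x,y,z]@R.from_rotvec([0,pitch,0],degrees=True).as_matrix()
def pose(p,Rm):
    M=np.eye(4);M[:3,:3]=Rm;M[:3,3]=p;return M
def log():
    s=r.sense()
    with open('log.txt','a') as f: f.write(json.dumps([*map(float,s['qpos']),*map(float,s['position']),*map(float,s['tcp_rot'])])+'\n')
    print('t%.2f'%s['clock'],'q',s['qpos'].round(3),'p',s['position'].round(4),'F',s['ft_force'].round(2),'M',s['ft_torque'].round(2),'g',round(s['grip_width'],3)); return s
E
python3 - <<'E'
from h import *
log(); rows(pose([0.44,-0.30,0.23],toolR(np.radians(-90))),-1)
E
```

```text
t0.25 q [-0.103  0.088  1.371  0.     1.684 -0.103] p [0.5498 0.     0.2308] F [ 0.18 -0.91 -0.6 ] M [-0.05  0.04 -0.02] g 1.005
[0.1, -12.2, 33.3, 10, 0, 0, -1, 0.1, -6.2, 35, 10, 0, 0, -1, 0.1, -0.1, 35.5, 10, 0, 0, -1, 0.1, 6.1, 34.9, 10, 0, 0, -1, 0.1, 12.1, 33.4, 10, 0, 0, -1]
[0.1, 17.7, 30.8, 10, 0, 0, -1, 0.1, 22.8, 27.2, 10, 0, 0, -1, 0, 27.1, 22.9, 10, 0.1, 0, -1, 0.1, 30.7, 17.8, 10, 0, 0, -1]
n 9 end [ 0.44 -0.3   0.23]
```

```bash
python3 -m jog '[0,-12,33,10,0,0,-1, 0,-6,35,10,0,0,-1, 0,0,35.5,10,0,0,-1, 0,6,35,10,0,0,-1, 0,12,33.5,10,0,0,-1]'
python3 -c "from h import *;log()"
python3 -m jog '[0,18,31,10,0,0,-1, 0,23,27,10,0,0,-1, 0,27,23,10,0,0,-1, 0,31,18,10,0,0,-1, 0,0,0,0,0,0,-1]'
python3 - <<'E'
from h import *
log(); grab('wrist','w2')
E
```

```text
clock: 0.88
position: [0.4887, -0.1674, 0.2312]
tcp_rot: [0.665, 0.24, -0.665, 0.24]
ft_force: [-0.0, -0.6, 0.0]
grip_width: 1.0
t0.88 q [-0.44   0.013  1.449  0.     1.68   0.438] p [ 0.4887 -0.1674  0.2312] F [-0.03 -0.59  0.02] M [-0.05 -0.02 -0.01] g 1.0
clock: 1.5
position: [0.4394, -0.3024, 0.2309]
tcp_rot: [-0.707, 0.001, 0.707, 0.001]
ft_force: [0.2, 0.6, -0.1]
grip_width: 0.998
t1.50 q [-0.709  0.051  1.41  -0.     1.681  0.866] p [ 0.4394 -0.3024  0.2309] F [ 0.21  0.58 -0.12] M [ 0.01 -0.05 -0.04] g 0.998
```

View pics/w2.png

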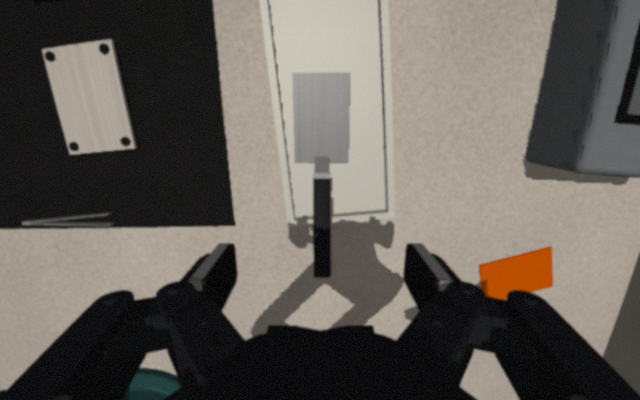

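Run:
```python
from h import *
w=load('w2'); crop(w['p'],250,50,420,300,2.3,'w2c')
im=cv2.cvtColor(w['p'],cv2.COLOR_RGB2HSV).astype(int); g=cv2.cvtColor(w['p'],cv2.COLOR_RGB2GRAY)
print(g[60:290:10,322], g[120,280:365:4])
m=np.zeros_like(g); m[65:170,282:362]=((g[65:170,282:362]>110)&(g[65:170,282:362]<180))
m[156:170,:]=0
cs,_=cv2.findContours(m,cv2.RETR_EXTERNAL,cv2.CHAIN_APPROX_NONE)
c=max(cs,key=cv2.contourArea);rc=cv2.minAreaRect(c);print('blade rect',rc)
m2=np.zeros_like(g); m2[170:285,305:340]=g[170:285,305:340]<60
cs,_=cv2.findContours(m2,cv2.RETR_EXTERNAL,cv2.CHAIN_APPROX_NONE)
c=max(cs,key=cv2.contourArea);x=cv2.boundingRect(c);print('handle',x)
for v in range(180,276,10):
    u=np.where(m2[v])[0]; print(v,u.min(),u.max(), end=' | ')
W=cloud(w)
for v in (185,200,220,240,260,270): print(v,W[v,322].round(4))
print('blade depth',W[120,320],W[90,305],W[90,340])
```

```text
[199 196 152 148 148 145 142 138 135 135 105 108  40  33  38  35  35   7
  13  15  16  15  81] [187 168 193 187 145 139 146 146 142 146 141 142 144 143 141 140 140 144
 191 188 189 186]
blade rect ((320.9999694824219, 113.49998474121094), (57.99999237060547, 82.99998474121094), -0.0)
handle (313, 180, 18, 98)
180 315 329 | 190 315 329 | 200 315 329 | 210 315 329 | 220 315 329 | 230 314 330 | 240 313 330 | 250 315 330 | 260 315 330 | 270 314 330 | 185 [ 0.434  -0.304   0.0527]
200 [ 0.4178 -0.3039  0.0595]
220 [ 0.3961 -0.3038  0.0669]
240 [ 0.3747 -0.3038  0.0748]
260 [ 0.3539 -0.3037  0.0834]
270 [ 0.3431 -0.3037  0.0867]
blade depth [ 0.50677302 -0.30184388  0.00463679] [ 0.54265169 -0.28351303  0.0040279 ] [ 0.54249391 -0.32650543  0.00448358]
```

View pics/w2c.png

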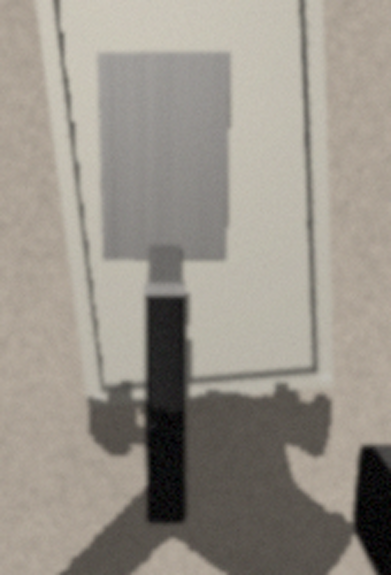

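Run:
```python
from h import *
w=load('w2'); g=cv2.cvtColor(w['p'],cv2.COLOR_RGB2GRAY).astype(int)
for v in (78,100,125,150,158):
    u=np.where((g[v,286:358]<168)&(g[v,286:358]>110))[0]+286
    a=atz(w,[(u.min()-.5,v),(u.max()+.5,v)],.0045); print(v,u.min(),u.max(),a.round(4)[:,:2].tolist(),(a[:,1].mean()).round(4))
col=g[60:180,305]; print(col[8:18],col[95:110])
print(atz(w,[(305,71.5),(320,71.5),(340,71.5),(305,162.5),(340,162.5)],.0045).round(4))
W=cloud(w); 
H=W[180:276,318:327].reshape(-1,3); 
k=np.polyfit(H[:,0],H[:,1],1);print('handle y=',k, np.polyval(k,.42)); print(np.polyfit(H[:,0],H[:,2],1))
# tray rim edges
```

```text
78 293 349 [[0.5566, -0.2685], [0.5564, -0.3379]] -0.3032
100 293 350 [[0.5309, -0.2679], [0.5307, -0.3397]] -0.3038
125 294 349 [[0.5008, -0.2683], [0.5006, -0.3391]] -0.3037
150 286 348 [[0.4694, -0.2572], [0.4692, -0.3385]] -0.2979
158 286 348 [[0.4591, -0.2568], [0.4588, -0.3388]] -0.2978
[195 197 197 194 185 169 160 157 156 158] [134 134 132 134 134 134 137 154 171 182 186 187 185 186 182]
[[ 0.5639 -0.2839  0.0045]
 [ 0.5638 -0.302   0.0045]
 [ 0.5638 -0.3262  0.0045]
 [ 0.4531 -0.2821  0.0045]
 [ 0.453  -0.3278  0.0045]]
 ** On entry to DLASCL parameter number  4 had an illegal value
 ** On entry to DLASCL parameter number  4 had an illegal value
 ** On entry to DLASCL parameter number  4 had an illegal value
 ** On entry to DLASCL parameter number  4 had an illegal value
 ** On entry to DLASCL parameter number  5 had an illegal value
 ** On entry to DLASCL parameter number  4 had an illegal valueTraceback (most recent call last):
  File "<stdin>", line 10, in <module>
    c, resids, rank, s = lstsq(lhs, rhs, rcond)
                         ~~~~~^^^^^^^^^^^^^^^^^
    x, resids, rank, s = _umath_linalg.lstsq(a, b, rcond,
                         ~~~~~~~~~~~~~~~~~~~^^^^^^^^^^^^^
                                             signature=signature)
                                             ^^^^^^^^^^^^^^^^^^^^
    raise LinAlgError("SVD did not converge in Linear Least Squares")
numpy.linalg.LinAlgError: SVD did not converge in Linear Least Squares
```

```bash
python3 -m jog '[0,0,0,0,0,10,-1, 0,0,0,0,0,10,-1, 0,0,0,0,0,0,-1]'
python3 -c "from h import *;log();print(fk_tool().round(3))"
```

```text
clock: 1.92
position: [0.4407, -0.2968, 0.2303]
tcp_rot: [-0.696, 0.12, 0.697, -0.124]
ft_force: [0.6, 0.0, -0.0]
grip_width: 1.003
t1.93 q [-0.519 -0.069  1.568 -0.301  1.469  1.05 ] p [ 0.4407 -0.2968  0.2303] F [ 0.58  0.03 -0.03] M [0.11 0.   0.04] g 1.003
[[ 0.001  0.007 -1.     0.441]
 [-0.34  -0.94  -0.007 -0.297]
 [-0.94   0.34   0.001  0.23 ]
 [ 0.     0.     0.     1.   ]]
```

```bash
cat > kin.py <<'E'
import numpy as np,json
from scipy.spatial.transform import Rotation as R
from scipy.optimize import least_squares
def Rx(a):return R.from_rotvec([a,0,0]).as_matrix()
def Ry(a):return R.from_rotvec([0,a,0]).as_matrix()
def Rz(a):return R.from_rotvec([0,0,a]).as_matrix()
# params: h,a1,lat, L1, ex(elbow perp), L2, w(perp wrist off), d6
def fk(q,P):
    h,a1,lat,L1,e,L2,w,d6=P
    A=Rz(q[0]); p=np.array([0,0,h])+A@[a1,lat,0]
    A=A@Ry(q[1]); p=p+A@[0,0,L1]
    A=A@Ry(q[2]); p=p+A@[e,0,L2]
    A=A@Rz(q[3])@Ry(q[4]); p=p+A@[w,0,d6]
    A=A@Rz(q[5])
    # tool x = A z
    T=np.eye(4); T[:3,:3]=A@C0; T[:3,3]=p; return T
# at start A ~ Ry(pi): columns; tool x=A z ; tool y=world x
C0=np.array([[0,-1,0],[0,0,-1],[1,0,0]],float)
# tool x=A[:,2]; tool y = -A[:,0] ( A x = -world x ); tool z = x cross y
C0=np.c_[[0,0,1],[-1,0,0],[0,-1,0]].astype(float)
LO=np.array([-3.1,-.76,.27,-1.08,.17,-2.57]);HI=np.array([3.1,2.03,2.55,4.22,2.65,2.57])
def data():
    return [np.array(json.loads(l)) for l in open('log.txt')]
def fit():
    D=data()
    def f(P):
        o=[]
        for d in D: o+=list((fk(d[:6],P)[:3,3]-d[6:9]))
        o+=list((np.array(P)-P0)*1e-3)
        return np.array(o)
    P0=np.array([.3,0.0,.06,.4,0,.4,0.0,.3])
    s=least_squares(f,P0); 
    rot=[np.degrees((R.from_matrix(fk(d[:6],s.x)[:3,:3]).inv()*R.from_quat(d[9:])).magnitude()).round(2) for d in D]
    return s.x,f(s.x)[:3*len(D)],rot
def ik(Tt,q0,P):
    def f(q):
        T=fk(q,P); return np.r_[(T[:3,3]-Tt[:3,3])*10,(R.from_matrix(T[:3,:3]).inv()*R.from_matrix(Tt[:3,:3])).as_rotvec()*2]
    s=least_squares(f,np.clip(q0,LO+1e-3,HI-1e-3),bounds=(LO,HI)); return s.x,np.abs(s.fun).max()
E
python3 - <<'E'
from kin import *
P,res,rot=fit();print(P.round(4),np.abs(res).max(),rot)
E
```

```text
[0.1532 0.0249 0.0566 0.4488 0.0993 0.4795 0.0045 0.3243] 2.7225335150316e-05 [np.float64(0.0), np.float64(0.0), np.float64(0.0), np.float64(0.0)]
```

```bash
cat > plan.py <<'E'
from kin import *
P=fit()[0]
TL=np.eye(4)
def Tlt(side,delta=0):
    """tool in lifter frame. side=+1: tool y=-lifter y (tool z=-lifter x); delta: tilt of the hand toward the rear, deg"""
    M=np.eye(4)
    M[:3,:3]=np.c_[[0,0,-1],[0,-side,0],[-side,0,0]].astype(float)
    M[:3,:3]=R.from_rotvec([0,-delta,0],degrees=True).as_matrix()@M[:3,:3]
    M[:3,3]=np.array([-.094,0,.048])+M[:3,0]*.019
    return M
PC=np.array([.5375,-.0135]); PY=np.radians(4.4)
def lifter_ins(side_a,ins,dz=0,pitch=0):
    """lifter pose inserted 'ins' m under edge; from -y side if side_a=-1 else from +y; blade underside at mat"""
    ey=np.array([-np.sin(PY),np.cos(PY)])
    yaw=PY+np.pi/2*(-side_a)
    fwd=-side_a*ey
    tip=PC+side_a*ey*(.046-ins)
    o=tip-fwd*.055
    M=np.eye(4); M[:3,:3]=Rz(yaw)@Ry(np.radians(pitch)); M[:3,3]=[*o,.003+dz]; return M
def rotabout(M,point,axis,ang):
    X=np.eye(4); X[:3,:3]=R.from_rotvec(np.array(axis)*ang).as_matrix(); X[:3,3]=point-X[:3,:3]@point
    return X@M
E
python3 - <<'E'
from plan import *
ey=np.array([-np.sin(PY),np.cos(PY),0]); ex=np.array([np.cos(PY),np.sin(PY),0])
for sa,side,q0 in ((-1,1,[-.4,.1,1.4,0,1.6,-.4]),(1,-1,[.2,.1,1.4,0,1.6,.2])):
  for delta in (0,15):
    q=np.array(q0); print('side',sa,'delta',delta)
    L0=lifter_ins(sa,.017)
    piv=np.r_[PC,0]-sa*ey*.046; piv[2]=.003
    for th in range(0,111,10):
        L=rotabout(L0,piv,ex*sa,np.radians(th)); Tt=L@Tlt(side,delta)
        q,e=ik(Tt,q,P); print(th,Tt[:3,3].round(3),q.round(2),'%.4f'%e)
E
```

```text
side -1 delta 0
0 [ 0.551 -0.191  0.032] [-0.43  0.29  1.56 -0.    1.29 -0.51] 0.0000
10 [ 0.551 -0.183  0.07 ] [-0.33  0.21  1.59 -0.17  1.28 -0.36] 0.0000
20 [ 0.549 -0.168  0.107] [-0.21  0.15  1.6  -0.35  1.3  -0.21] 0.0000
30 [ 0.548 -0.147  0.14 ] [-0.08  0.12  1.61 -0.53  1.35 -0.05] 0.0000
40 [ 0.546 -0.12   0.169] [ 0.06  0.13  1.61 -0.71  1.43  0.1 ] 0.0000
50 [ 0.543 -0.089  0.193] [ 0.19  0.17  1.61 -0.87  1.53  0.23] 0.0000
60 [ 0.541 -0.054  0.211] [ 0.31  0.23  1.59 -1.01  1.64  0.34] 0.0000
70 [ 0.538 -0.017  0.223] [ 0.4   0.31  1.55 -1.08  1.76  0.4 ] 0.1029
80 [0.535 0.022 0.229] [ 0.47  0.39  1.48 -1.08  1.88  0.44] 0.3479
90 [0.532 0.061 0.227] [ 0.53  0.48  1.41 -1.08  1.99  0.5 ] 0.5682
100 [0.529 0.1   0.219] [ 0.58  0.59  1.35 -1.08  2.09  0.57] 0.7537
110 [0.526 0.136 0.204] [ 0.63  0.7   1.3  -1.08  2.2   0.66] 0.8972
side -1 delta 15
0 [ 0.551 -0.186  0.033] [-0.54  0.37  1.48  0.21  1.45 -0.66] 0.0000
10 [ 0.55  -0.178  0.07 ] [-0.45  0.26  1.51  0.08  1.41 -0.54] 0.0000
20 [ 0.549 -0.163  0.106] [-0.34  0.18  1.53 -0.08  1.39 -0.41] 0.0000
30 [ 0.547 -0.
[... 1603 characters left out ...]
7] 0.0000
20 [0.526 0.136 0.106] [0.1  0.13 1.59 0.09 1.42 0.01] 0.0000
30 [0.528 0.115 0.138] [-0.05  0.1   1.57  0.26  1.5  -0.15] 0.0000
40 [0.53  0.089 0.167] [-0.19  0.11  1.54  0.42  1.61 -0.28] 0.0000
50 [0.532 0.058 0.19 ] [-0.33  0.15  1.51  0.56  1.72 -0.39] 0.0000
60 [0.535 0.024 0.208] [-0.45  0.23  1.46  0.69  1.84 -0.47] 0.0000
70 [ 0.537 -0.012  0.219] [-0.55  0.32  1.41  0.8   1.96 -0.53] 0.0000
80 [ 0.54  -0.051  0.224] [-0.63  0.44  1.35  0.9   2.08 -0.56] 0.0000
90 [ 0.543 -0.089  0.222] [-0.69  0.56  1.29  1.01  2.18 -0.57] 0.0000
100 [ 0.546 -0.126  0.214] [-0.74  0.69  1.23  1.12  2.28 -0.56] 0.0000
110 [ 0.549 -0.162  0.199] [-0.77  0.83  1.17  1.24  2.37 -0.53] 0.0000
```

Run:
```python
from plan import *; from h import *
L=np.eye(4);L[:3,3]=[.5084,-.3037,.002]
T_=L@Tlt(1,15); print(T_.round(4)); q,e=ik(T_,[-.7,.1,1.4,0,1.6,.9],P);print(q.round(2),e)
pre=T_.copy(); pre[:3,3]-=T_[:3,0]*.07
X=rows(pre,-1); rows(T_,-1,vmax=20,cur=X)
```

```text
[[ 0.2588  0.     -0.9659  0.4193]
 [ 0.     -1.      0.     -0.3037]
 [-0.9659  0.     -0.2588  0.0316]
 [ 0.      0.      0.      1.    ]]
[-0.86  0.02  1.89  0.23  1.06  0.61] 3.61266572213026e-13
[41.9, -12.8, 13.1, 1, 5, -6.6, -1, 41.7, -7.7, 17, 1, 4.9, -6.5, -1, 40.7, -2.6, 20.6, 1, 5, -6.6, -1]
n 3 end [ 0.4012 -0.3037  0.0992]
[17.5, 0, 0, 0, 0, 0, -1, 17.5, 0, 0, 0, 0, 0, -1, 17.5, 0, 0, 0, 0, 0, -1, 17.5, 0, 0, 0, 0, 0, -1]
n 4 end [ 0.4193 -0.3037  0.0316]
```

```bash
python3 -m jog '[30,-10,10,1,3.7,-5,-1, 32,-6,12.5,0.7,3.7,-4.9,-1, 31,-4,14,0.7,3.7,-4.9,-1, 31,-3,14,0.6,3.8,-4.9,-1, 0,0,0,0,0,0,-1]'
python3 - <<'E'
from plan import *; from h import *
log(); L=np.eye(4);L[:3,3]=[.5084,-.3037,.002]
T_=L@Tlt(1,15); rows(T_,-1,vmax=20); print(fk_tool().round(3))
grab('wrist','w3')
E
```

```text
clock: 2.55
position: [0.4002, -0.3053, 0.0973]
tcp_rot: [0.793, -0.003, -0.609, -0.005]
ft_force: [-0.0, -0.2, 0.7]
grip_width: 1.003
t2.55 q [-0.897 -0.083  1.835  0.215  1.233  0.63 ] p [ 0.4002 -0.3053  0.0973] F [-0.02 -0.21  0.66] M [0.02 0.11 0.  ] g 1.003
[17.1, -0.4, -0.4, -0.2, 0, 0, -1, 17.1, -0.4, -0.4, -0.1, 0, 0, -1, 17.1, -0.4, -0.3, -0.2, 0, 0, -1, 17.1, -0.4, -0.4, -0.2, 0.1, 0, -1]
n 4 end [ 0.4193 -0.3037  0.0317]
[[ 0.258 -0.011 -0.966  0.4  ]
 [ 0.    -1.     0.011 -0.305]
 [-0.966 -0.003 -0.258  0.097]
 [ 0.     0.     0.     1.   ]]
```

View pics/w3.png

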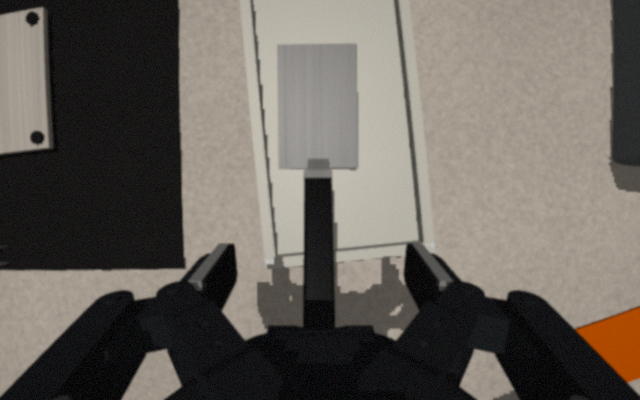

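```bash
python3 -m jog '[17,-0.5,-0.5,-0.7,0,0,-1, 17,-0.5,-0.5,0,0,0,-1, 17,-0.4,-0.3,0,0,0,-1, 17,-0.4,-0.3,0,0,0,-1, 0,0,0,0,0,0,-1]'
python3 -c "
from h import *;log();grab('wrist','w4')"
python3 -m jog '[0,0,0,0,0,0,1, 0,0,0,0,0,0,1, 0,0,0,0,0,0,1, 0,0,0,0,0,0,1, 0,0,0,0,0,0,1]' 100
python3 -c "
from h import *;log();grab('wrist','w5');print(fk_tool().round(4))"
```

```text
clock: 3.22
position: [0.4216, -0.3023, 0.0328]
tcp_rot: [0.793, 0.001, -0.609, 0.003]
ft_force: [-0.3, 1.0, 0.3]
grip_width: 1.003
t3.23 q [-0.855  0.017  1.878  0.222  1.081  0.621] p [ 0.4216 -0.3023  0.0328] F [-0.35  1.    0.26] M [ 0.02  0.1  -0.03] g 1.003
clock: 3.9
position: [0.4223, -0.304, 0.0359]
tcp_rot: [0.794, -0.0, -0.607, 0.004]
ft_force: [-3.1, 1.3, 4.7]
grip_width: 0.213
t3.90 q [-0.856  0.014  1.876  0.222  1.082  0.621] p [ 0.4223 -0.304   0.0359] F [-3.15  1.31  4.67] M [0.29 0.24 0.12] g 0.213
[[ 0.2622  0.0048 -0.965   0.4223]
 [-0.0052 -1.     -0.0064 -0.304 ]
 [-0.965   0.0067 -0.2622  0.0359]
 [ 0.      0.      0.      1.    ]]
```

View pics/w5.png

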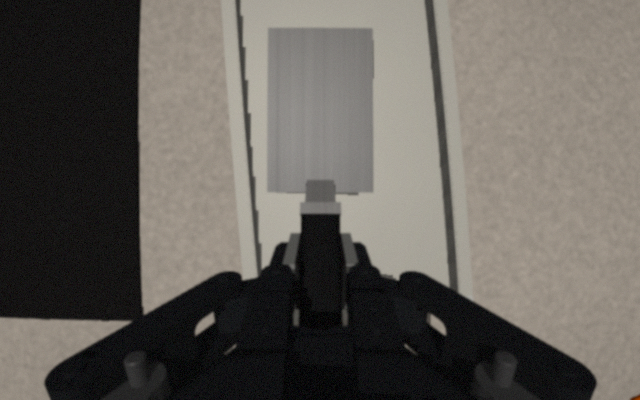

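Run:
```python
from h import *
w=load('w5'); g=cv2.cvtColor(w['p'],cv2.COLOR_RGB2GRAY).astype(int)
for v in (40,70,110,150,180):
    u=np.where((g[v,262:385]<166))[0]+262
    a=atz(w,[(u.min()-.5,v),(u.max()+.5,v)],.0045); print(v,u.min(),u.max(),a.round(4)[:,:2].tolist(),(a[:,1].mean()).round(4))
for c in (285,360): print(c,g[22:34,c],g[186:198,c])
print(atz(w,[(285,27.5),(360,27.5),(285,192),(360,192)],.0045).round(4))
W=cloud(w)
print([W[v,320].round(4).tolist() for v in (40,100,170)])
# blade plane in the tool frame
B=W[35:185:5,275:368:5].reshape(-1,3);B=B[~np.isnan(B[:,0])]
A=np.c_[B[:,:2],np.ones(len(B))];k=np.linalg.lstsq(A,B[:,2],rcond=None)[0];print('plane slopes',k)
```

```text
40 266 384 [[0.5545, -0.2665], [0.5553, -0.3459]] -0.3062
70 267 382 [[0.5341, -0.2674], [0.5348, -0.3445]] -0.306
110 267 373 [[0.5074, -0.2677], [0.5079, -0.3385]] -0.3031
150 267 374 [[0.4809, -0.2679], [0.4813, -0.3392]] -0.3036
180 266 374 [[0.4611, -0.2674], [0.4615, -0.3393]] -0.3034
285 [167 165 168 165 163 152 138 126 125 125 127 126] [132 133 132 134 133 134 142 158 174 175 173 176]
360 [164 164 165 165 163 154 137 121 120 116 118 116] [126 124 125 125 127 131 149 162 167 171 171 173]
[[ 0.5631 -0.2794  0.0045]
 [ 0.5636 -0.3295  0.0045]
 [ 0.4532 -0.2803  0.0045]
 [ 0.4535 -0.3298  0.0045]]
[[0.5547, -0.3028, 0.0043], [0.5139, -0.303, 0.0052], [0.4679, -0.3033, 0.004]]
plane slopes [-0.00079965 -0.00063342  0.00472861]
```

Run:
```python
from plan import *; from h import *
L=np.eye(4);L[:3,3]=[.5083,-.3034,.002]
w=load('w5'); TLm=np.linalg.inv(w['Tw'])@L; np.save('TtL.npy',TLm); np.save('L0.npy',L)
print(np.linalg.inv(TLm).round(4)); print(Tlt(1,15).round(4))
Lt=np.linalg.inv(TLm)
C=fk_tool()
up=C.copy(); up[2,3]+=.10
X=rows(up,1,vmax=35,cur=C)
Li=lifter_ins(-1,-.05,.08); Tt=Li@Lt
X=rows(Tt,1,vmax=50,wmax=9,cur=X)
q,e=ik(Tt,r.sense()['qpos'],P);print(q.round(2),e)
```

```text
[[ 2.623e-01  4.700e-03 -9.650e-01 -8.600e-02]
 [-5.200e-03 -1.000e+00 -6.300e-03 -6.000e-04]
 [-9.650e-01  6.700e-03 -2.622e-01  3.390e-02]
 [ 0.000e+00  0.000e+00  0.000e+00  1.000e+00]]
[[ 0.2588  0.     -0.9659 -0.0891]
 [ 0.     -1.      0.      0.    ]
 [-0.9659  0.     -0.2588  0.0296]
 [ 0.      0.      0.      1.    ]]
[-32.2, 0.2, -8.7, 0, 0, 0, 1, -32.1, 0.2, -8.8, 0, 0, 0, 1, -32.2, 0.3, -8.7, 0, 0, 0, 1]
n 3 end [ 0.4223 -0.304   0.1359]
[4.8, -4.9, -11.3, -8.3, 0.1, -2.3, 1, 5, -3, -11.9, -8.3, 0, -2.2, 1, 5.1, -1, -12.2, -8.2, 0.1, -2.3, 1, 5.2, 0.9, -12.2, -8.3, 0, -2.2, 1, 5, 2.8, -12, -8.3, 0.1, -2.3, 1]
[4.9, 4.7, -11.3, -8.3, 0, -2.2, 1, 4.7, 6.6, -10.6, -8.3, 0.1, -2.3, 1, 4.4, 8.1, -9.5, -8.2, 0, -2.2, 1, 4.1, 9.6, -8.2, -8.3, 0.1, -2.3, 1, 3.7, 10.8, -6.7, -8.3, 0, -2.2, 1]
[3.2, 11.8, -5.1, -8.3, 0.1, -2.2, 1]
n 11 end [ 0.5563 -0.2498  0.1169]
[-0.62  0.37  1.29  0.21  1.66 -0.71] 2.322586567515828e-13
```

```bash
python3 -m jog '[-10,0,-2.7,0,0,0,1, -22,0,-6,0,0,0,1, -32,0,-8.7,0,0,0,1, -32,0.2,-8.7,0,0,0,1, 0,0,0,0,0,0,1]'
python3 - <<'E'
from h import *
log(); g=grab('wrist','w6')
E
python3 -m jog '[5,-5,-11.3,-8.3,0,-2.2,1, 5,-3,-12,-8.3,0,-2.2,1, 5,-1,-12,-8.3,0,-2.3,1, 5,1,-12,-8.3,0,-2.2,1, 5,3,-12,-8.3,0,-2.3,1]'
python3 -m jog '[5,5,-11.3,-8.3,0,-2.2,1, 4.7,6.6,-10.6,-8.3,0,-2.3,1, 4.4,8,-9.5,-8.3,0,-2.2,1, 4,9.6,-8.2,-8.3,0,-2.3,1, 3.7,10.8,-6.7,-8.3,0,-2.2,1]'
python3 -m jog '[3.2,11.8,-5,-8.3,0,-2.2,1, 0,0,0,0,0,0,1]'
python3 - <<'E'
from h import *
log(); g=grab('wrist','w7'); print((fk_tool()@np.load('TtL.npy')).round(4))
E
```

```text
clock: 4.58
position: [0.4236, -0.3049, 0.1379]
tcp_rot: [0.796, -0.002, -0.606, 0.006]
ft_force: [-0.3, 0.2, -2.1]
grip_width: 0.218
t4.58 q [-0.855 -0.086  1.755  0.204  1.292  0.671] p [ 0.4236 -0.3049  0.1379] F [-0.3   0.21 -2.1 ] M [-0.02  0.27 -0.03] g 0.218
clock: 5.25
position: [0.4821, -0.2779, 0.1226]
tcp_rot: [0.736, 0.294, -0.566, 0.226]
ft_force: [0.7, -0.2, -2.0]
grip_width: 0.219
clock: 5.88
position: [0.5432, -0.2538, 0.1134]
tcp_rot: [0.577, 0.544, -0.445, 0.417]
ft_force: [0.4, -0.1, -1.6]
grip_width: 0.212
clock: 6.12
position: [0.5559, -0.2484, 0.1116]
tcp_rot: [0.536, 0.584, -0.413, 0.448]
ft_force: [-0.6, 0.7, -2.7]
grip_width: 0.218
t6.12 q [-0.618  0.372  1.29   0.196  1.651 -0.703] p [ 0.5559 -0.2484  0.1116] F [-0.64  0.66 -2.68] M [-0.27  0.   -0.05] g 0.218
[[-0.0779 -0.9969  0.0091  0.5478]
 [ 0.9969 -0.0778  0.0066 -0.1634]
 [-0.0059  0.0096  0.9999  0.0778]
 [ 0.      0.      0.      1.    ]]
```

View pics/w6.png

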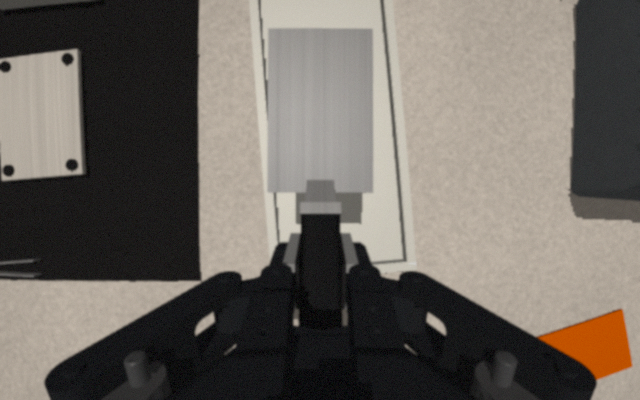

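View pics/w7.png

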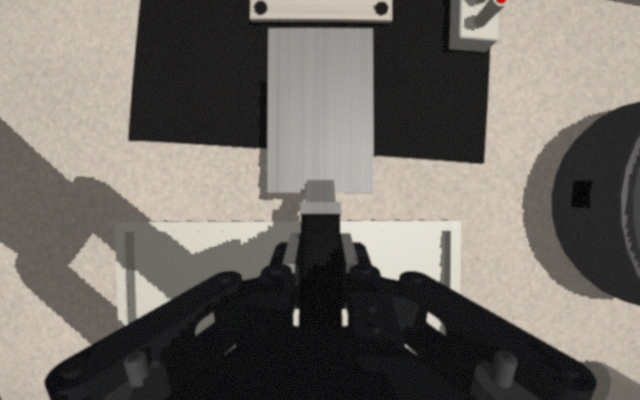

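Run:
```python
from h import *
w=load('w7'); g=cv2.cvtColor(w['p'],cv2.COLOR_RGB2GRAY).astype(int)
for c in (252,256,262,320,380,388): print(c,g[8:30,c])
crop(w['p'],230,0,410,60,4,'w7c')
for n in('w6',):
    w6=load(n); g6=cv2.cvtColor(w6['p'],cv2.COLOR_RGB2GRAY)
    # plate long edge in w6 right side: corners (80,48),(86,174)
    print(atz(w6,[(80,49),(86,174)],.012))
```

```text
252 [177 178 179 182 188 190 192 192 188 182 156 116  85  56  40  24  18  26
  32  27  27  29]
256 [ 36  43  41  64  99 139 163 183 189 182 153 115  81  62  35  17  18  22
  25  26  32  36]
262 [ 31  35  33  32  44  79 123 163 184 180 150 112  83  61  39  28  20  29
  30  30  34  29]
320 [193 190 187 184 185 190 193 195 195 188 163 118  85  65  44  28  25  27
  43  82 118 139]
380 [ 31  28  30  29  31  35  72 123 170 189 185 164 121  87  64  38  27  23
  20  26  32  33]
388 [142 155 168 175 179 186 192 193 196 196 190 171 129  93  68  46  32  21
  21  27  32  28]
[[ 0.60323596 -0.05706262  0.012     ]
 [ 0.47395923 -0.06747556  0.012     ]]
```

View pics/w7c.png

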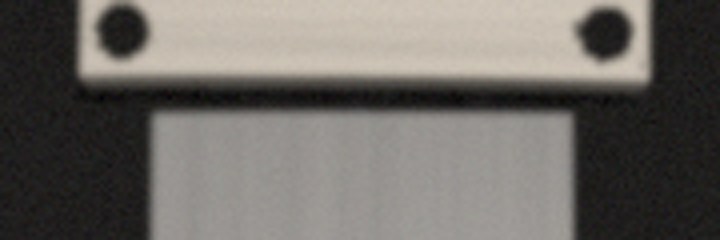

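Run:
```python
from plan import *; from h import *
w=load('w7')
a=atz(w,[(250,18.3),(391,19.9)],.012); print(a.round(4),np.linalg.norm(a[1]-a[0]),np.degrees(np.arctan2(*(a[1]-a[0])[[1,0]])))
m=a.mean(0)[:2]; y=np.arctan2(*(a[1]-a[0])[[1,0]]); print('centre',m+.046*np.array([-np.sin(y),np.cos(y)]))
L=w['Tw']@np.load('TtL.npy'); tip=L@[.055,0,.00125,1];print('tip',tip, 'yaw',np.degrees(np.arctan2(L[1,0],L[0,0]))-90, 'tip in img',proj(w,[(L@[.055,0,.0025,1])[:3]]))
```

```text
[[ 0.4752 -0.063   0.012 ]
 [ 0.6034 -0.0539  0.012 ]] 0.12857303255604097 4.082706885189345
centre [ 0.53603786 -0.01255946]
tip [ 0.54383949 -0.10807439  0.07825249  1.        ] yaw 4.556319570940289 tip in img [[320.71134524  29.17705167]]
```

```bash
cat >> plan.py <<'E'
def Ltip(tipxy,ztip,yaw_deg,pitch):
    """lifter pose with its tip's underside at tipxy, ztip"""
    M=np.eye(4); M[:3,:3]=Rz(np.radians(yaw_deg))@Ry(np.radians(pitch))
    M[:3,3]=np.r_[tipxy,ztip]-M[:3,:3]@[.055,0,0]; return M
E
cat > st.py <<'E'
from plan import *; from h import *
TtL=np.load('TtL.npy'); Lt=np.linalg.inv(TtL)
def lif():
    L=fk_tool()@TtL; tip=(L@[.055,0,0,1])[:3]
    print('tip',tip.round(4),'pitch %.2f roll %.2f yaw %.2f'%(-np.degrees(np.arcsin(L[2,0])),np.degrees(np.arcsin(L[2,1])),np.degrees(np.arctan2(L[1,0],L[0,0])))); return L
E
python3 - <<'E'
from st import *
log(); lif()
u=np.array([-np.sin(np.radians(4.3)),np.cos(np.radians(4.3))]); mid=np.array([.5395,-.0595])
Lp=Ltip(mid-u*.035,.013,94.3,2); rows(Lp@Lt,1,vmax=18)
E
```

```text
t6.17 q [-0.619  0.37   1.29   0.196  1.652 -0.702] p [ 0.5554 -0.2489  0.1122] F [ 0.21  0.12 -1.14] M [-0.29 -0.03 -0.03] g 0.217
tip [ 0.5435 -0.1086  0.0775] pitch 0.34 roll 0.55 yaw 94.47
[15.6, -0.2, 0.2, 0, -0.4, 0.1, 1, 15.6, -0.2, 0.1, 0, -0.4, 0.2, 1, 15.6, -0.3, -0.1, 0, -0.4, 0.1, 1, 15.5, -0.2, -0.1, 0, -0.5, 0.2, 1]
n 4 end [ 0.5532 -0.2338  0.0518]
```

```bash
python3 -m jog '[15.5,-0.2,0.2,0,-0.4,0.1,1, 15.5,-0.2,0.1,0,-0.4,0.2,1, 15.5,-0.3,0,0,-0.4,0.1,1, 15.5,-0.2,0,0,-0.4,0.2,1, 0,0,0,0,0,0,1]'
python3 - <<'E'
from st import *
log(); lif(); grab('wrist','w8'); grab('side','d8')
u=np.array([-np.sin(np.radians(4.3)),np.cos(np.radians(4.3))]); mid=np.array([.5395,-.0595])
Lp=Ltip(mid-u*.035,.006,94.3,2); rows(Lp@Lt,1,vmax=4)
E
```

```text
clock: 6.8
position: [0.5529, -0.2336, 0.0527]
tcp_rot: [0.533, 0.575, -0.418, 0.459]
ft_force: [-0.6, -0.4, -2.0]
grip_width: 0.215
t6.80 q [-0.595  0.377  1.401  0.185  1.506 -0.703] p [ 0.5529 -0.2336  0.0527] F [-0.57 -0.36 -2.04] M [-0.28  0.07  0.01] g 0.215
tip [ 0.5416 -0.0943  0.0141] pitch 1.93 roll -0.08 yaw 94.42
[3.3, -0.4, 0.4, 0.1, 0, -0.1, 1, 3.4, -0.4, 0.3, 0, 0.1, -0.1, 1, 3.3, -0.4, 0.4, 0.1, 0, 0, 1]
n 3 end [ 0.5532 -0.2337  0.0448]
```

View pics/w8.png

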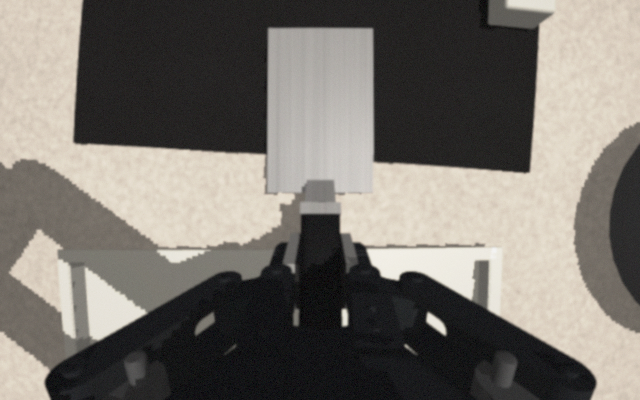

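```bash
python3 -m jog '[3.3,0,1,0,0,0,1, 3.3,0,1,0,0,0,1, 1.5,0,0.5,0,0,0,1, 0,0,0,0,0,0,1]'
python3 -c "
from st import *
log();lif()"
python3 -m jog '[1,0,0.3,0,0,0,1, 0,0,0,0,0,0,1]'
python3 -c "
from st import *
log();lif()"
python3 -m jog '[1,0,0.3,0,0,0,1, 0,0,0,0,0,0,1]'
python3 -c "
from st import *
log();lif()"
```

```text
clock: 7.4
position: [0.5543, -0.2354, 0.0461]
tcp_rot: [0.533, 0.574, -0.418, 0.46]
ft_force: [0.3, 0.6, -1.8]
grip_width: 0.209
t7.40 q [-0.596  0.384  1.404  0.185  1.491 -0.707] p [ 0.5543 -0.2354  0.0461] F [ 0.3   0.61 -1.8 ] M [-0.28 -0.01 -0.03] g 0.209
tip [ 0.5432 -0.0961  0.0072] pitch 2.05 roll -0.25 yaw 94.39
clock: 7.65
position: [0.5544, -0.2355, 0.0453]
tcp_rot: [0.533, 0.574, -0.418, 0.46]
ft_force: [-0.7, 0.1, -2.3]
grip_width: 0.216
t7.65 q [-0.596  0.385  1.405  0.185  1.49  -0.707] p [ 0.5544 -0.2355  0.0453] F [-0.66  0.06 -2.28] M [-0.23 -0.02 -0.01] g 0.216
tip [ 0.5433 -0.0962  0.0063] pitch 2.06 roll -0.26 yaw 94.39
clock: 7.9
position: [0.5544, -0.2355, 0.0442]
tcp_rot: [0.533, 0.574, -0.418, 0.46]
ft_force: [-0.4, -0.3, -2.6]
grip_width: 0.213
t7.90 q [-0.596  0.386  1.406  0.185  1.488 -0.707] p [ 0.5544 -0.2355  0.0442] F [-0.37 -0.26 -2.59] M [-0.23 -0.03 -0.03] g 0.213
tip [ 0.5432 -0.0963  0.0052] pitch 2.06 roll -0.26 yaw 94.39
```

```bash
for i in 1 2 3; do echo; done; python3 -m jog '[1,0,0.3,0,0,0,1, 0,0,0,0,0,0,1]' >/dev/null; python3 -c "
from st import *
log();lif()"
python3 -m jog '[0.7,0,0.2,0,0,0,1, 0,0,0,0,0,0,1]'>/dev/null; python3 -c "
from st import *
log();lif()"
python3 -m jog '[0.7,0,0.2,0,0,0,1, 0,0,0,0,0,0,1]'>/dev/null; python3 -c "
from st import *
log();lif()"
```

```text
t8.15 q [-0.596  0.387  1.407  0.185  1.486 -0.708] p [ 0.5544 -0.2356  0.0431] F [ 0.6  -0.05 -2.23] M [-0.26 -0.02 -0.  ] g 0.214
tip [ 0.5432 -0.0963  0.0041] pitch 2.06 roll -0.25 yaw 94.39
t8.40 q [-0.596  0.388  1.407  0.186  1.485 -0.708] p [ 0.5544 -0.2356  0.0424] F [-0.46 -0.35 -1.82] M [-0.28 -0.02  0.01] g 0.216
tip [ 0.5433 -0.0964  0.0035] pitch 2.06 roll -0.26 yaw 94.39
t8.65 q [-0.596  0.388  1.408  0.186  1.484 -0.708] p [ 0.5545 -0.2358  0.042 ] F [-0.29 -0.27 -1.03] M [-0.17  0.1   0.06] g 0.216
tip [ 0.5434 -0.0965  0.003 ] pitch 2.07 roll -0.27 yaw 94.39
```

Run:
```python
from st import *
L=lif(); u=np.array([-np.sin(np.radians(4.3)),np.cos(np.radians(4.3))])
tip=(L@[.055,0,0,1])[:3]
X=rows(Ltip(tip[:2],tip[2]+.0004,94.3,1.6)@Lt,1)
X=rows(Ltip(tip[:2]+u*.042,tip[2]+.0004,94.3,1.6)@Lt,1,vmax=9,cur=X)
```

```text
tip [ 0.5434 -0.0965  0.003 ] pitch 2.07 roll -0.27 yaw 94.39
[0.7, -0.1, 0.5, 0.2, 0.5, -0.2, 1]
n 1 end [ 0.5545 -0.2361  0.0412]
[2, 0, -8.2, 0, 0, 0, 1, 1.9, 0.1, -8.1, 0, 0, 0, 1, 2, 0, -8.2, 0, 0, 0, 1, 2, 0.1, -8.2, 0, 0, 0, 1, 2, 0, -8.1, 0, 0, 0, 1]
n 5 end [ 0.5513 -0.1942  0.0412]
```

```bash
python3 -m jog '[0.6,0,0.5,0.2,0.5,-0.2,1, 0,0,0,0,0,0,1, 2,0,-8.2,0,0,0,1, 2,0,-8.2,0,0,0,1, 0,0,0,0,0,0,1]'
python3 -c "
from st import *
log();lif()"
python3 -m jog '[2,0,-8.2,0,0,0,1, 2,0,-8.2,0,0,0,1, 2,0,-8.2,0,0,0,1, 0,0,0,0,0,0,1]'
python3 -c "
from st import *
log();lif();w=grab('wrist','w9');crop(w['p'],220,0,420,120,4,'w9c');g=grab('side','d9');crop(g['p'],230,160,400,260,4,'d9c')"
```

```text
clock: 9.28
position: [0.553, -0.218, 0.0409]
tcp_rot: [0.535, 0.577, -0.417, 0.456]
ft_force: [0.3, 0.7, -1.7]
grip_width: 0.217
t9.28 q [-0.576  0.376  1.429  0.193  1.481 -0.689] p [ 0.553  -0.218   0.0409] F [ 0.34  0.74 -1.7 ] M [-0.25 -0.03 -0.01] g 0.217
tip [ 0.5418 -0.0784  0.0033] pitch 1.54 roll 0.00 yaw 94.33
clock: 9.78
position: [0.551, -0.1931, 0.041]
tcp_rot: [0.535, 0.576, -0.417, 0.456]
ft_force: [-0.7, 0.2, -2.1]
grip_width: 0.215
t9.78 q [-0.544  0.349  1.465  0.198  1.466 -0.659] p [ 0.551  -0.1931  0.041 ] F [-0.73  0.16 -2.1 ] M [-0.24 -0.07  0.06] g 0.215
tip [ 0.5399 -0.0535  0.0033] pitch 1.55 roll -0.01 yaw 94.31
```

View pics/w9c.png

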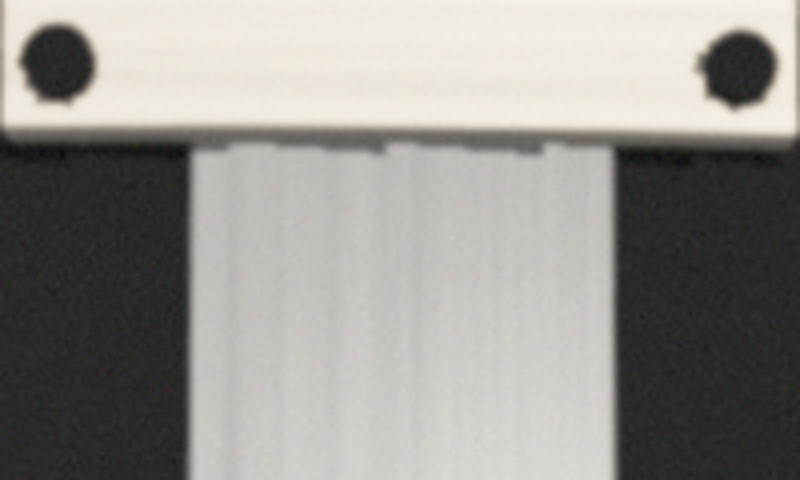

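View pics/d9c.png

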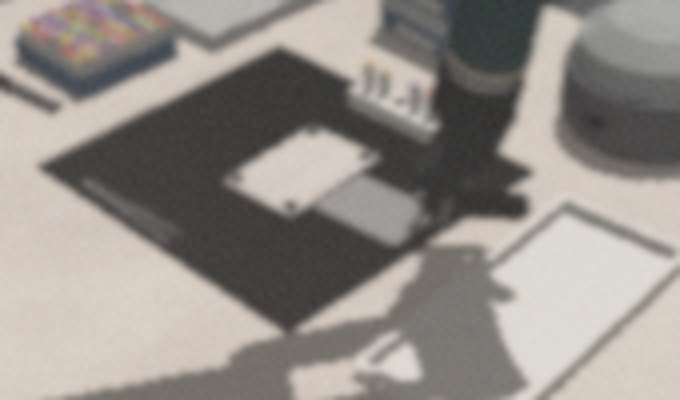

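Run:
```python
from st import *
w=load('w9')
g=cv2.cvtColor(w['p'],cv2.COLOR_RGB2GRAY).astype(int)
for c in (225,240,320,405,415): print(c,g[26:42,c])
a=atz(w,[(222,32),(418,33.7)],.012); print(a.round(4),np.linalg.norm(a[1]-a[0]),np.degrees(np.arctan2(*(a[1]-a[0])[[1,0]])))
L=w['Tw']@TtL
print('tip img',proj(w,[(L@[.055,0,.0025,1])[:3]]))
Pn=[(np.linalg.inv(L)@np.r_[x,1]).round(4) for x in a];print('edge in lifter',Pn)
```

```text
225 [234 234 233 231 221 185 134 105  89  67  47  28  26  28  35  40]
240 [234 235 233 231 220 183 133 105  90  70  46  30  30  38  43  37]
320 [238 238 238 235 228 196 146 112 112 134 169 187 188 185 187 188]
405 [128 196 226 236 238 235 219 178 132 103  83  54  30  27  37  38]
415 [235 236 239 239 239 237 228 195 141 105  89  66  46  40  36  33]
[[ 0.4765 -0.0635  0.012 ]
 [ 0.6034 -0.0539  0.012 ]] 0.1271989095478261 4.334161109535385
tip img [[320.71164295  29.19528294]]
edge in lifter [array([0.0495, 0.0639, 0.0086, 1.    ]), array([ 0.0496, -0.0633,  0.0086,  1.    ])]
```

```bash
python3 -m jog '[1.3,0,-5.1,0,0,0,1, 1.3,0,-5.1,0,0,0,1, 0,0,0,0,0,0,1]'
python3 -c "
from st import *
log();lif();w=grab('wrist','w10');crop(w['p'],220,0,420,120,4,'w10c')"
```

```text
clock: 10.25
position: [0.5502, -0.183, 0.0409]
tcp_rot: [0.535, 0.576, -0.417, 0.456]
ft_force: [0.6, -0.3, -2.4]
grip_width: 0.215
t10.25 q [-0.531  0.339  1.478  0.2    1.46  -0.647] p [ 0.5502 -0.183   0.0409] F [ 0.58 -0.32 -2.45] M [-0.15 -0.    0.01] g 0.215
tip [ 0.5392 -0.0433  0.0032] pitch 1.55 roll -0.01 yaw 94.28
```

View pics/w10c.png

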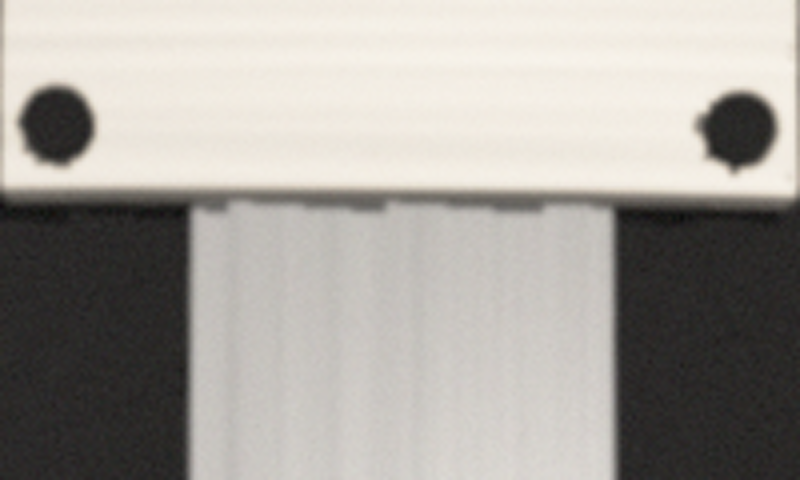

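```bash
cat > tip.py <<'E'
from st import *
try: G=dict(np.load('geo.npz'))
except Exception: G=None
YAW=94.3; u=np.array([-np.sin(np.radians(4.3)),np.cos(np.radians(4.3))])
INS=.0166
def plate_pt(th,y,z):
    """(along u from near edge, height over mat) of plate point (y from near edge, z over mat at rest) tipped by th deg"""
    def rot(y,z,c,a):
        a=np.radians(a); dy,dz=y-c,z
        return c+dy*np.cos(a)+dz*np.sin(a), -dy*np.sin(a)+dz*np.cos(a)
    t1=min(th,11.31); y,z=rot(y,z,.072,t1)
    if th>t1: y,z=rot(y,z,.0924,th-t1)
    return y,z
def Lk(th,phi,dz=0,dk=0):
    ky,kz=plate_pt(th,INS+dk,.004)
    K=np.r_[G['edge']+u*ky,.003+kz+dz]
    M=np.eye(4); M[:3,:3]=Rz(np.radians(YAW))@Ry(np.radians(phi))
    M[:3,3]=K-M[:3,:3]@[.055,0,.0025]; return M
def plan(seq):
    cur=fk_tool(); q=r.sense()['qpos']; out=[]
    for th,phi in seq:
        Tt=Lk(th,phi)@Lt; q,e=ik(Tt,q,P)
        dR=(R.from_matrix(cur[:3,:3]).inv()*R.from_matrix(Tt[:3,:3])).as_rotvec(degrees=True)
        sh=np.round(cur[:3,:3].T@(Tt[:3,3]-cur[:3,3])*1e3,1); w=np.round(dR,1)
        cur=cur.copy(); cur[:3,3]+=cur[:3,:3]@(sh/1e3); cur[:3,:3]=cur[:3,:3]@R.from_rotvec(w,degrees=True).as_matrix()
        out.append([*sh,*w,1]); 
        print(th,phi,[float(v)+0. for v in out[-1]],'TCP',Tt[:3,3].round(3),'q4 %.2f e %.3f'%(q[3],e))
E
python3 - <<'E'
from st import *
L=lif(); u=np.array([-np.sin(np.radians(4.3)),np.cos(np.radians(4.3))])
tip=(L@[.055,0,0,1])[:3]; np.savez('geo.npz',edge=tip[:2]-u*.0166)
import tip as tp
tp.plan([(0,.5),(1,1),(3,2.5),(6,5.5),(9,8.5),(12,11.5),(15,14.5)])
E
```

```text
tip [ 0.5393 -0.0436  0.0032] pitch 1.56 roll -0.01 yaw 94.27
0 0.5 [1.0, 0.1, 1.0, 0.0, 1.1, 0.0, 1.0] TCP [ 0.55  -0.184  0.04 ] q4 0.21 e 0.000
1 1 [-2.0, 0.0, -0.9, 0.0, -0.5, 0.0, 1.0] TCP [ 0.55  -0.184  0.042] q4 0.21 e 0.000
3 2.5 [-5.1, 0.0, -2.5, 0.0, -1.5, 0.0, 1.0] TCP [ 0.55  -0.182  0.047] q4 0.19 e 0.000
6 5.5 [-9.3, 0.1, -4.8, 0.0, -3.0, 0.0, 1.0] TCP [ 0.55  -0.18   0.058] q4 0.15 e 0.000
9 8.5 [-9.3, 0.1, -4.7, -0.1, -3.0, -0.1, 1.0] TCP [ 0.55  -0.177  0.068] q4 0.10 e 0.000
12 11.5 [-9.6, 0.1, -4.8, 0.0, -3.0, 0.0, 1.0] TCP [ 0.55  -0.173  0.078] q4 0.06 e 0.000
15 14.5 [-10.3, 0.0, -4.9, 0.0, -3.0, 0.0, 1.0] TCP [ 0.549 -0.169  0.088] q4 0.01 e 0.000
```

```bash
python3 -m jog '[1,0,1,0,1,0,1, -2,0,-0.9,0,-0.5,0,1, -5,0,-2.5,0,-1.5,0,1, -9.3,0.1,-4.8,0,-3,0,1, 0,0,0,0,0,0,1]'
python3 -c "
from st import *
log();lif();w=grab('wrist','w11');crop(w['p'],160,0,480,200,2.4,'w11c');g=grab('scene','s11');crop(g['p'],260,160,400,280,5,'s11c')
import tip
tip.plan([(9,8.5),(12,11.5),(15,14.5),(18,17.5)])"
```

```text
clock: 10.92
position: [0.5508, -0.1793, 0.0591]
tcp_rot: [0.52, 0.559, -0.435, 0.477]
ft_force: [-0.5, 0.4, -3.1]
grip_width: 0.214
t10.93 q [-0.494  0.292  1.49   0.146  1.444 -0.601] p [ 0.5508 -0.1793  0.0591] F [-0.46  0.39 -3.14] M [-0.39 -0.06 -0.02] g 0.214
tip [ 0.54   -0.0427  0.0114] pitch 5.66 roll -0.19 yaw 94.31
9 8.5 [-9.2, -0.1, -4.7, 0.0, -2.9, -0.1, 1.0] TCP [ 0.55  -0.177  0.068] q4 0.10 e 0.000
12 11.5 [-9.5, 0.1, -4.8, -0.1, -3.0, 0.0, 1.0] TCP [ 0.55  -0.173  0.078] q4 0.06 e 0.000
15 14.5 [-10.4, 0.1, -4.9, 0.0, -3.0, 0.0, 1.0] TCP [ 0.549 -0.169  0.088] q4 0.01 e 0.000
18 17.5 [-10.4, 0.1, -4.9, 0.0, -3.0, -0.1, 1.0] TCP [ 0.549 -0.164  0.099] q4 -0.03 e 0.000
```

View pics/w11c.png

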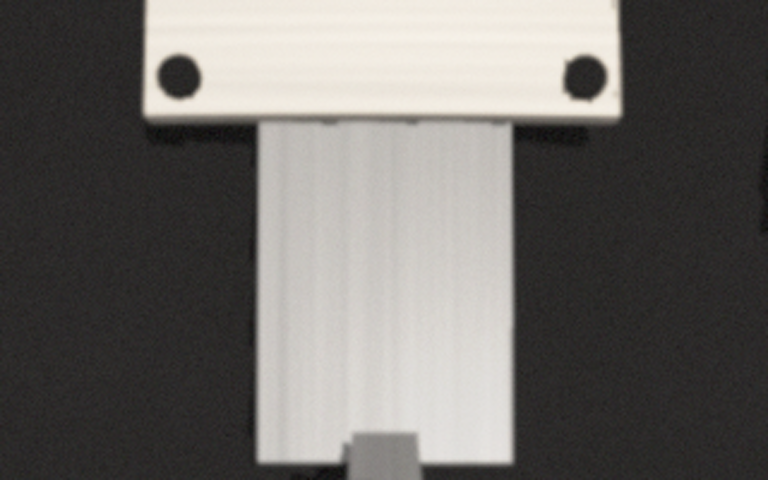

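View pics/s11c.png

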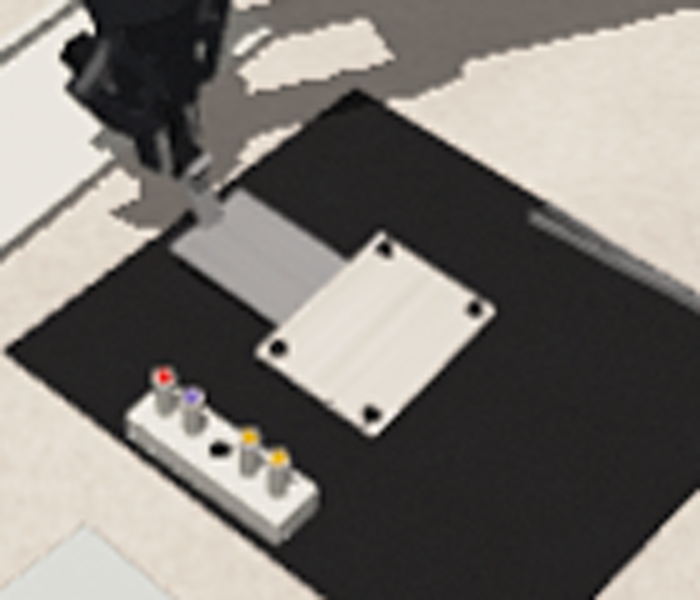

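```bash
python3 -m jog '[-9.2,0,-4.7,0,-3,0,1, -9.5,0,-4.8,0,-3,0,1, -10.4,0,-4.9,0,-3,0,1, -10.4,0,-4.9,0,-3,0,1, 0,0,0,0,0,0,1]'
python3 -c "
from st import *
log();lif();w=grab('wrist','w12');crop(w['p'],160,0,480,200,2.4,'w12c')
import tip
tip.plan([(th,th-.5) for th in range(21,43,3)])"
```

```text
clock: 11.65
position: [0.5488, -0.1636, 0.0988]
tcp_rot: [0.472, 0.507, -0.487, 0.532]
ft_force: [0.2, -0.6, -2.7]
grip_width: 0.215
t11.65 q [-0.37   0.184  1.529 -0.034  1.404 -0.445] p [ 0.5488 -0.1636  0.0988] F [ 0.18 -0.59 -2.72] M [-0.17 -0.08 -0.04] g 0.215
tip [ 0.5392 -0.0397  0.024 ] pitch 17.54 roll -0.16 yaw 94.19
21 20.5 [-10.9, 0.5, -4.6, -0.1, -3.0, -0.1, 1.0] TCP [ 0.549 -0.159  0.109] q4 -0.08 e 0.000
24 23.5 [-10.4, 0.1, -4.9, 0.0, -3.0, 0.0, 1.0] TCP [ 0.548 -0.153  0.119] q4 -0.13 e 0.000
27 26.5 [-10.3, 0.1, -4.9, -0.1, -3.0, 0.0, 1.0] TCP [ 0.548 -0.147  0.128] q4 -0.19 e 0.000
30 29.5 [-10.4, 0.1, -4.8, 0.0, -3.0, -0.1, 1.0] TCP [ 0.547 -0.14   0.137] q4 -0.24 e 0.000
33 32.5 [-10.4, 0.1, -4.9, 0.0, -3.0, 0.0, 1.0] TCP [ 0.547 -0.133  0.146] q4 -0.29 e 0.000
36 35.5 [-10.3, 0.1, -4.9, 0.0, -3.0, 0.0, 1.0] TCP [ 0.546 -0.125  0.155] q4 -0.35 e 0.000
39 38.5 [-10.4, 0.1, -4.8, 0.0, -3.0, 0.0, 1.0] TCP [ 0.545 -0.117  0.163] q4 -0.40 e 0.000
42 41.5 [-10.4, 0.0, -4.9, 0.0, -3.0, 0.0, 1.0] TCP [ 0.545 -0.108  0.17 ] q4 -0.46 e 0.000
```

View pics/w12c.png

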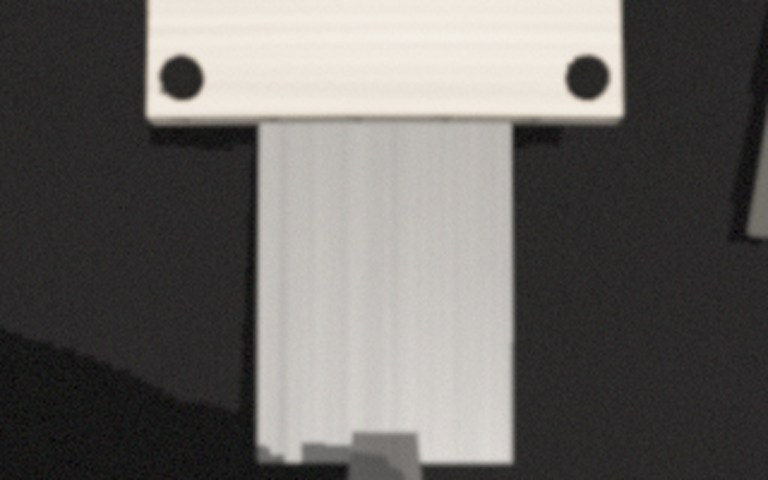

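```bash
python3 -m jog '[-10.8,0.3,-4.7,0,-3,0,1, -10.4,0.1,-4.9,0,-3,0,1, -10.3,0.1,-4.9,0,-3,0,1, -10.4,0.1,-4.9,0,-3,-0.1,1]'
python3 -c "
from st import *
log();lif()"
python3 -m jog '[-10.4,0.1,-4.9,0,-3,0,1, -10.3,0.1,-4.9,0,-3,0,1, -10.4,0.1,-4.9,0,-3,0,1, -10.4,0.1,-4.9,0,-3,0,1, 0,0,0,0,0,0,1]'
python3 -c "
from st import *
log();lif();w=grab('wrist','w13');crop(w['p'],160,0,480,200,2.4,'w13c');g=grab('scene','s13');crop(g['p'],260,140,400,260,5,'s13c')
import tip
tip.plan([(th,th-.5) for th in range(45,60,3)]+[(60,59)])"
```

```text
clock: 12.2
position: [0.5463, -0.1409, 0.1367]
tcp_rot: [0.417, 0.449, -0.536, 0.58]
ft_force: [-1.4, -1.8, -2.4]
grip_width: 0.217
t12.20 q [-0.216  0.115  1.55  -0.243  1.405 -0.261] p [ 0.5463 -0.1409  0.1367] F [-1.35 -1.77 -2.4 ] M [-0.09  0.06  0.09] g 0.217
tip [ 0.5382 -0.0353  0.0376] pitch 29.59 roll 0.04 yaw 94.02
clock: 12.82
position: [0.5445, -0.1077, 0.1694]
tcp_rot: [0.359, 0.387, -0.575, 0.625]
ft_force: [0.1, -0.5, -3.0]
grip_width: 0.212
t12.82 q [-0.04   0.089  1.56  -0.458  1.446 -0.072] p [ 0.5445 -0.1077  0.1694] F [ 0.14 -0.55 -3.02] M [0.28 0.06 0.05] g 0.212
tip [ 0.5381 -0.0247  0.0507] pitch 41.45 roll -0.08 yaw 94.04
45 44.5 [-11.4, 0.4, -4.6, -0.3, -3.0, 0.0, 1.0] TCP [ 0.544 -0.099  0.178] q4 -0.51 e 0.000
48 47.5 [-10.3, 0.1, -4.9, 0.0, -3.0, 0.0, 1.0] TCP [ 0.543 -0.09   0.184] q4 -0.57 e 0.000
51 50.5 [-10.4, 0.1, -4.9, 0.0, -3.0, 0.0, 1.0] TCP [ 0.543 -0.081  0.19 ] q4 -0.62 e 0.000
54 53.5 [-10.4, 0.1, -4.8, 0.0, -3.0, 0.0, 1.0] TCP [ 0.542 -0.071  0.196] q4 -0.67 e 0.000
57 56.5 [-10.3, 0.0, -4.9, -0.1, -3.0, 0.0, 1.0] TCP [ 0.541 -0.06   0.201] q4 -0.72 e 0.000
60 59 [-9.3, 0.1, -4.2, 0.0, -2.5, -0.1, 1.0] TCP [ 0.54  -0.051  0.205] q4 -0.76 e 0.000
```

View pics/w13c.png

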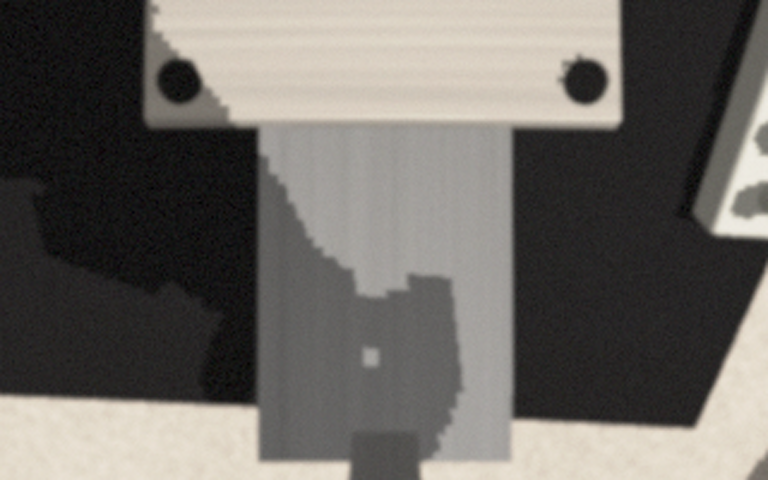

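View pics/s13c.png

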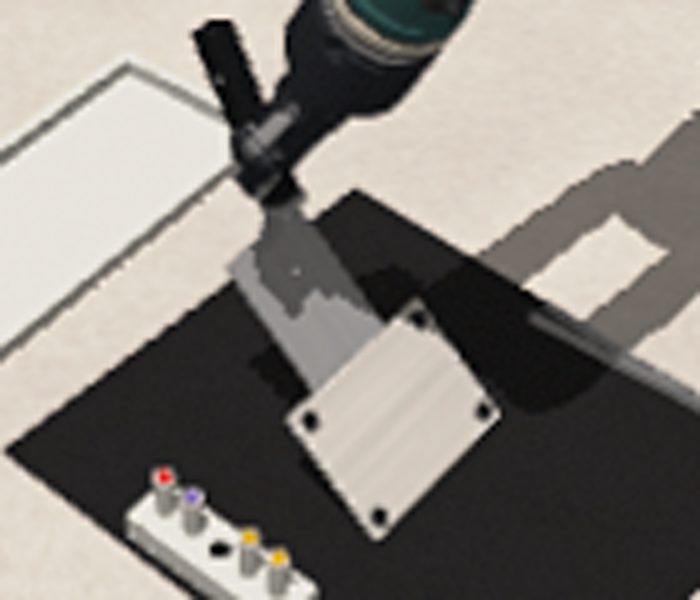

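```bash
python3 -m jog '[-11.2,0.3,-4.7,-0.2,-3,0,1, -10.3,0.1,-4.9,0,-3,0,1, -10.4,0.1,-4.9,0,-3,0,1, -10.4,0.1,-4.9,0,-3,0,1, 0,0,0,0,0,0,1]'
python3 -c "
from st import *
log();lif();w=grab('wrist','w14');crop(w['p'],160,0,480,200,2.4,'w14c')
import tip
tip.plan([(57,56),(60,58.5),(63,61),(66,63),(69,65),(72,67),(75,69),(78,70.5),(81,72),(84,73.5),(87,75),(90,76),(93,77),(96,78)])"
```

```text
clock: 13.55
position: [0.542, -0.0699, 0.1959]
tcp_rot: [0.296, 0.32, -0.609, 0.662]
ft_force: [-0.2, 0.4, -2.9]
grip_width: 0.213
t13.55 q [ 0.139  0.112  1.555 -0.668  1.529  0.105] p [ 0.542  -0.0699  0.1959] F [-0.19  0.4  -2.89] M [0.4  0.07 0.01] g 0.213
tip [ 0.5374 -0.0134  0.0624] pitch 53.48 roll -0.10 yaw 94.13
57 56 [-9.2, 0.0, -4.1, -0.2, -2.5, -0.1, 1.0] TCP [ 0.541 -0.062  0.201] q4 -0.71 e 0.000
60 58.5 [-9.2, 0.0, -4.3, 0.0, -2.5, 0.0, 1.0] TCP [ 0.541 -0.052  0.205] q4 -0.75 e 0.000
63 61 [-9.3, 0.1, -4.2, 0.0, -2.5, 0.0, 1.0] TCP [ 0.54  -0.043  0.209] q4 -0.79 e 0.000
66 63 [-8.2, 0.1, -3.7, 0.0, -2.0, 0.0, 1.0] TCP [ 0.539 -0.034  0.212] q4 -0.82 e 0.000
69 65 [-8.1, 0.0, -3.8, 0.0, -2.0, 0.0, 1.0] TCP [ 0.539 -0.026  0.214] q4 -0.84 e 0.000
72 67 [-8.1, 0.1, -3.8, 0.0, -2.0, 0.0, 1.0] TCP [ 0.538 -0.017  0.217] q4 -0.87 e 0.000
75 69 [-8.1, 0.1, -3.9, 0.0, -2.0, 0.0, 1.0] TCP [ 0.537 -0.009  0.219] q4 -0.90 e 0.000
78 70.5 [-7.0, 0.0, -3.3, 0.0, -1.5, 0.0, 1.0] TCP [ 0.537 -0.001  0.22 ] q4 -0.92 e 0.000
81 72 [-6.9, 0.1, -3.5, 0.0, -1.5, -0.1, 1.0] TCP [0.536 0.007 0.221] q4 -0.94 e 0.000
84 73.5 [-6.9, 0.0, -3.5, 0.0, -1.5, 0.0, 1.0] TCP [0.535 0.014 0.222] q4 -0.95 e 0.000
87 75 [-6.8, 0.1, -3.6, -0.1, -1.5, 0.0, 1.0] TCP [0.535 0.022 0.223] q4 -0.97 e 0.000
90 76 [-5.7, 0.0, -3.1, 0.0, -1.0, 0.0, 1.0] TCP [0.534 0.028 0.223] q4 -0.98 e 0.000
93 77 [-5.6, 0.1, -3.2, 0.0, -1.0, 0.0, 1.0] TCP [0.534 0.035 0.223] q4 -0.99 e 0.000
96 78 [-5.5, 0.0, -3.3, 0.0, -1.0, 0.0, 1.0] TCP [0.533 0.041 0.222] q4 -1.00 e 0.000
```

View pics/w14c.png

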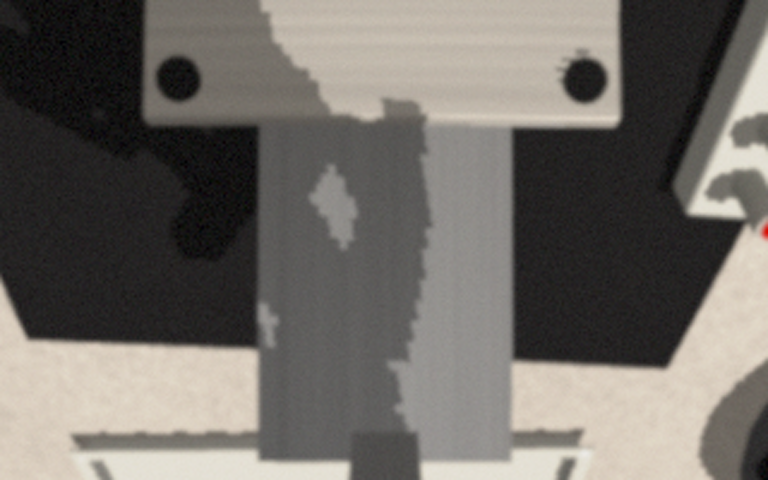

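```bash
python3 -m jog '[-9.2,0,-4.2,0,-2.5,0,1, -9.2,0,-4.3,0,-2.5,0,1, -9.3,0.1,-4.2,0,-2.5,0,1, -8.2,0,-3.7,0,-2,0,1, -8.1,0,-3.8,0,-2,0,1]'
python3 -c "
from st import *
log();lif();w=grab('wrist','w15');crop(w['p'],160,0,480,200,2.4,'w15c')
g=grab('side','d15');crop(g['p'],230,130,400,250,4,'d15c')
import tip
tip.plan([(72,67),(75,69),(78,70.5),(81,72),(84,73.5),(87,75),(90,76),(93,77),(96,78)])"
```

```text
clock: 14.22
position: [0.5384, -0.0259, 0.2153]
tcp_rot: [0.234, 0.251, -0.637, 0.691]
ft_force: [0.4, -0.8, -1.8]
grip_width: 0.215
t14.22 q [ 0.304  0.178  1.534 -0.846  1.646  0.255] p [ 0.5384 -0.0259  0.2153] F [ 0.39 -0.81 -1.77] M [ 0.51  0.07 -0.04] g 0.215
tip [0.5365 0.0026 0.0731] pitch 65.13 roll -0.30 yaw 93.50
72 67 [-7.3, 0.1, -3.0, -0.2, -1.9, -0.1, 1.0] TCP [ 0.538 -0.017  0.217] q4 -0.87 e 0.000
75 69 [-8.0, 0.1, -3.9, 0.0, -2.0, -0.1, 1.0] TCP [ 0.537 -0.009  0.219] q4 -0.90 e 0.000
78 70.5 [-7.0, 0.0, -3.3, 0.0, -1.5, 0.0, 1.0] TCP [ 0.537 -0.001  0.22 ] q4 -0.92 e 0.000
81 72 [-6.9, 0.1, -3.4, 0.0, -1.5, 0.0, 1.0] TCP [0.536 0.007 0.221] q4 -0.94 e 0.000
84 73.5 [-6.9, 0.0, -3.5, 0.0, -1.5, 0.0, 1.0] TCP [0.535 0.014 0.222] q4 -0.95 e 0.000
87 75 [-6.8, 0.1, -3.6, 0.0, -1.5, 0.0, 1.0] TCP [0.535 0.022 0.223] q4 -0.97 e 0.000
90 76 [-5.7, 0.0, -3.1, 0.0, -1.0, 0.0, 1.0] TCP [0.534 0.028 0.223] q4 -0.98 e 0.000
93 77 [-5.6, 0.1, -3.3, 0.0, -1.0, 0.0, 1.0] TCP [0.534 0.035 0.223] q4 -0.99 e 0.000
96 78 [-5.6, 0.0, -3.3, 0.0, -1.0, 0.0, 1.0] TCP [0.533 0.041 0.222] q4 -1.00 e 0.000
```

View pics/w15c.png

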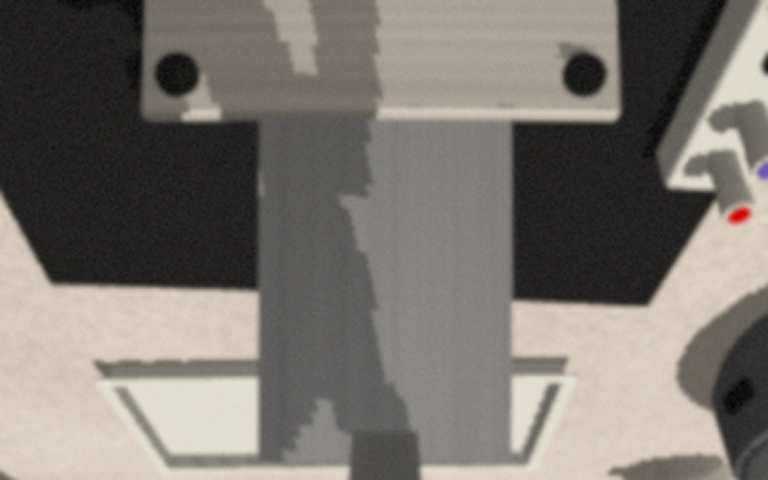

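View pics/d15c.png

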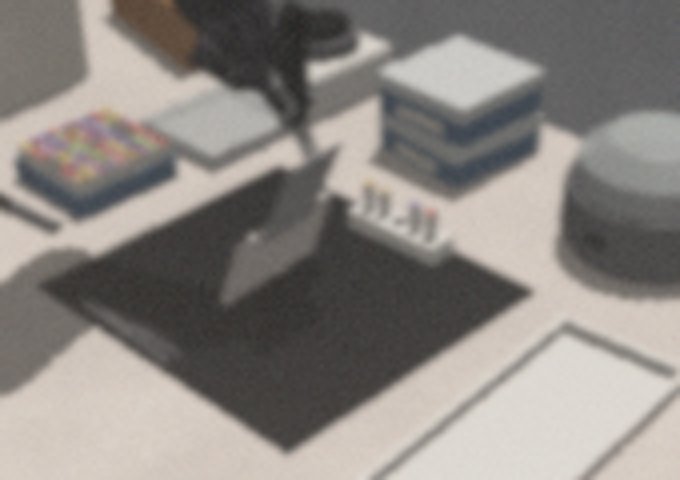

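```bash
python3 -m jog '[-7.3,0.1,-3.2,-0.2,-2,-0.1,1, -8,0.1,-3.9,0,-2,0,1, -7,0,-3.3,0,-1.5,0,1, -6.9,0.1,-3.4,0,-1.5,0,1, -6.9,0,-3.5,0,-1.5,0,1]'
python3 -c "
from st import *
log();lif();w=grab('wrist','w16');crop(w['p'],160,0,480,200,2.4,'w16c')
g=grab('side','d16');crop(g['p'],230,130,400,250,4,'d16c')
import tip
tip.plan([(87,75),(90,76),(93,77),(96,78)])"
```

```text
clock: 14.95
position: [0.5355, 0.0142, 0.2227]
tcp_rot: [0.184, 0.2, -0.652, 0.708]
ft_force: [-0.4, -0.1, -1.7]
grip_width: 0.215
t14.95 q [ 0.419  0.258  1.504 -0.957  1.748  0.343] p [0.5355 0.0142 0.2227] F [-0.39 -0.12 -1.68] M [ 0.63  0.01 -0.03] g 0.215
tip [0.5347 0.0213 0.0778] pitch 73.66 roll -0.14 yaw 93.85
87 75 [-6.6, 0.1, -3.2, 0.0, -1.4, -0.1, 1.0] TCP [0.535 0.022 0.223] q4 -0.97 e 0.000
90 76 [-5.7, 0.0, -3.1, 0.0, -1.0, 0.0, 1.0] TCP [0.534 0.028 0.223] q4 -0.98 e 0.000
93 77 [-5.6, 0.1, -3.2, 0.0, -1.0, 0.0, 1.0] TCP [0.534 0.035 0.223] q4 -0.99 e 0.000
96 78 [-5.6, 0.1, -3.3, 0.0, -1.0, 0.0, 1.0] TCP [0.533 0.041 0.222] q4 -1.00 e 0.000
```

View pics/w16c.png

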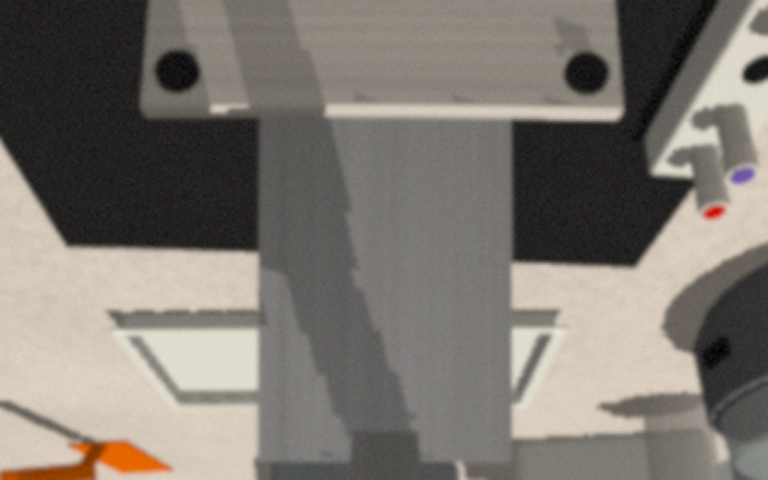

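View pics/d16c.png

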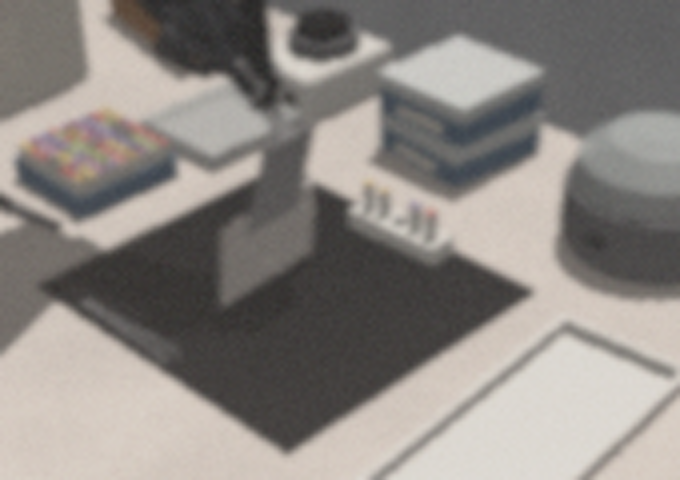

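```bash
python3 -m jog '[-3.3,0,-1.6,0,-0.7,0,1, -3.3,0,-1.6,0,-0.7,0,1, -2.8,0,-1.5,0,-0.5,0,1, -2.8,0,-1.6,0,-0.5,0,1, 0,0,0,0,0,0,1]'
python3 -c "
from st import *
log();lif();w=grab('wrist','w17');crop(w['p'],160,0,480,200,2.4,'w17c')
g=grab('side','d17');crop(g['p'],230,130,400,250,4,'d17c')
import tip
tip.plan([(93,77),(96,78)])"
```

```text
clock: 15.68
position: [0.5343, 0.0274, 0.2233]
tcp_rot: [0.171, 0.186, -0.655, 0.712]
ft_force: [0.7, -0.2, -1.8]
grip_width: 0.213
t15.68 q [ 0.45   0.286  1.493 -0.983  1.779  0.367] p [0.5343 0.0274 0.2233] F [ 0.75 -0.19 -1.76] M [ 0.7   0.04 -0.  ] g 0.213
tip [0.534  0.0287 0.0783] pitch 75.98 roll -0.14 yaw 93.78
93 77 [-6.3, 0.2, -4.4, -0.1, -1.0, -0.1, 1.0] TCP [0.534 0.035 0.223] q4 -0.99 e 0.000
96 78 [-5.6, 0.1, -3.3, 0.0, -1.0, 0.0, 1.0] TCP [0.533 0.041 0.222] q4 -1.00 e 0.000
```

View pics/w17c.png

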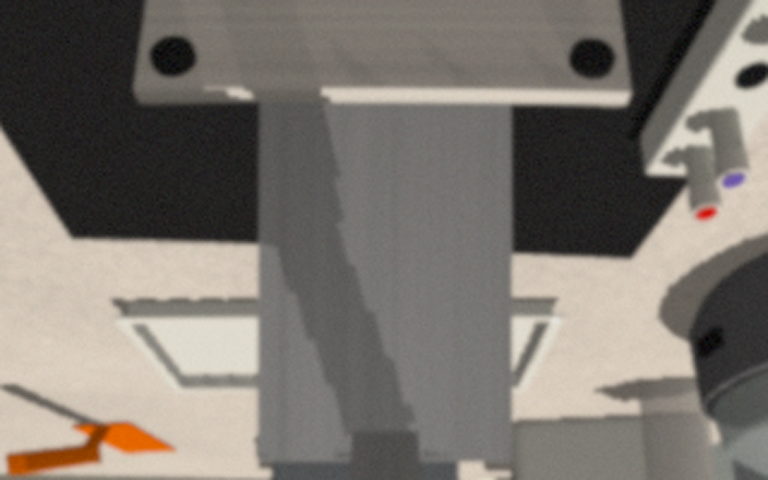

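View pics/d17c.png

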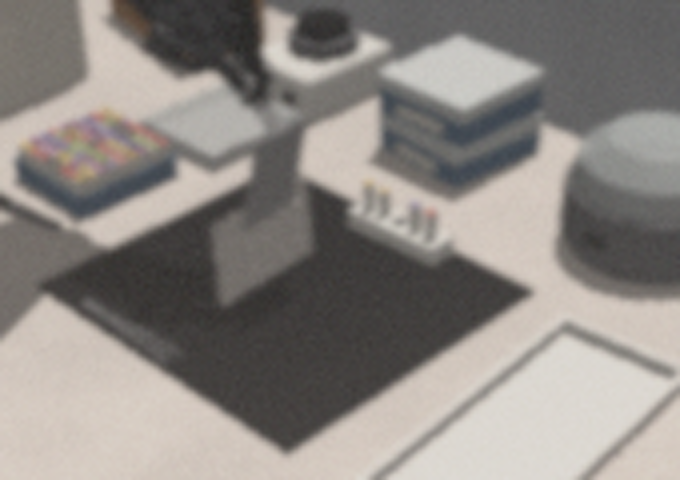

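```bash
python3 -m jog '[-3,0,-2,0,-0.5,0,1, -3,0,-2,0,-0.5,0,1, -2.8,0,-1.6,0,-0.5,0,1, 0,0,0,0,0,0,1, 0,0,0,0,0,0,1]'
python3 -c "
from st import *
log();lif();w=grab('wrist','w18');crop(w['p'],160,0,480,200,2.4,'w18c')
g=grab('side','d18');crop(g['p'],230,130,400,250,4,'d18c')
import tip
tip.plan([(96,78),(100,78)])"
```

```text
clock: 16.4
position: [0.5335, 0.0376, 0.2228]
tcp_rot: [0.162, 0.176, -0.658, 0.714]
ft_force: [0.0, 0.0, -1.7]
grip_width: 0.215
t16.40 q [ 0.473  0.306  1.483 -0.999  1.8    0.384] p [0.5335 0.0376 0.2228] F [ 0.03  0.03 -1.72] M [0.72 0.05 0.03] g 0.215
tip [0.5335 0.0351 0.0778] pitch 77.47 roll -0.16 yaw 93.58
96 78 [-3.1, 0.3, -2.2, -0.2, -0.5, -0.1, 1.0] TCP [0.533 0.041 0.222] q4 -1.00 e 0.000
100 78 [-4.3, 0.0, -3.0, 0.0, 0.0, 0.0, 1.0] TCP [0.533 0.046 0.222] q4 -1.00 e 0.000
```

View pics/d18c.png

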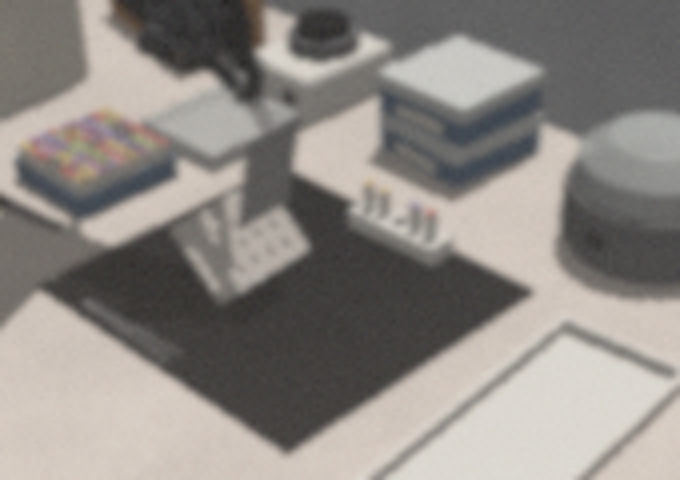

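View pics/w18c.png

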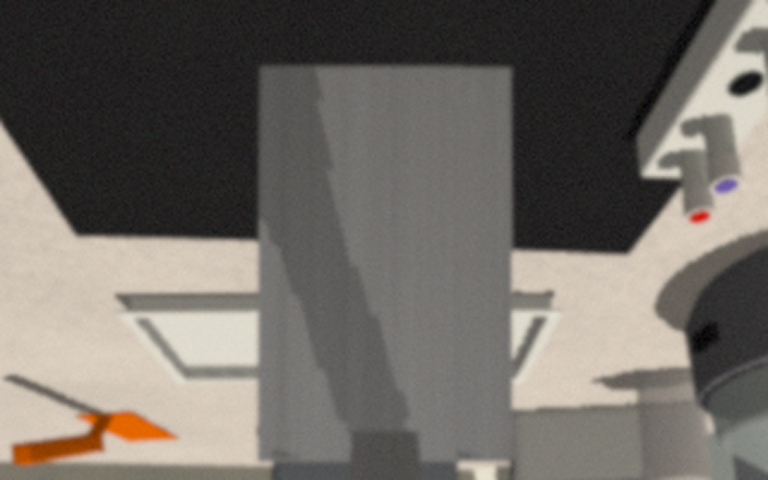

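```bash
python3 -m jog '[0,0,0,0,0,0,1, 0,0,0,0,0,0,1, 0,0,0,0,0,0,1, 0,0,0,0,0,0,1]'
python3 -c "
from st import *
log()
g=grab('side','d19');crop(g['p'],230,130,400,250,4,'d19c')
g=grab('scene','s19');crop(g['p'],260,140,420,270,4.8,'s19c')
"
```

```text
clock: 17.0
position: [0.5335, 0.0375, 0.2228]
tcp_rot: [0.162, 0.176, -0.658, 0.714]
ft_force: [0.4, -0.4, -1.6]
grip_width: 0.213
t17.00 q [ 0.472  0.306  1.483 -0.999  1.8    0.384] p [0.5335 0.0375 0.2228] F [ 0.39 -0.42 -1.56] M [ 0.74  0.04 -0.  ] g 0.213
```

View pics/d19c.png

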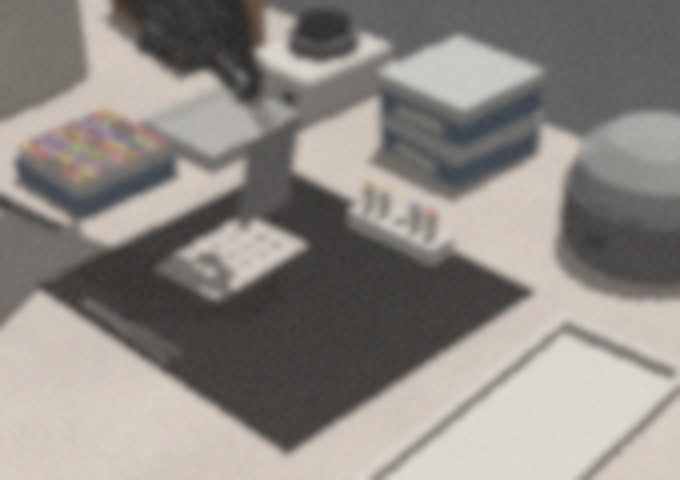

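View pics/s19c.png

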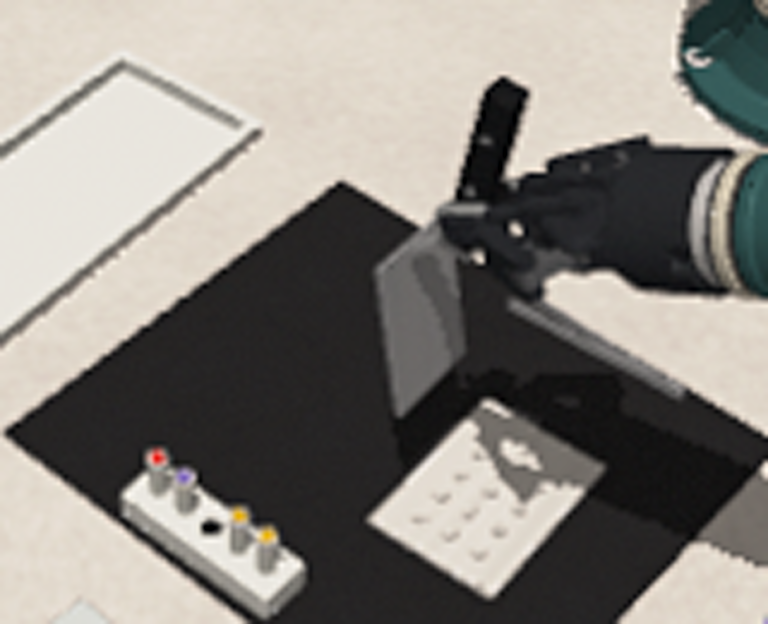

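Run:
```python
from st import *
L1=Ltip([.5438,-.108],.11,94.3,0)
X=rows(L1@Lt,1,vmax=40,wmax=8)
L0=np.load('L0.npy'); up=L0.copy(); up[2,3]+=.09
print('--'); X=rows(up@Lt,1,vmax=40,wmax=8,cur=X)
```

```text
[29.1, -0.2, 6.4, 0, 7.7, 0, 1, 27.9, -0.2, 10.2, 0.1, 7.8, 0.1, 1, 26.3, -0.3, 13.9, 0, 7.7, 0, 1, 24.3, -0.2, 17.3, 0, 7.8, 0, 1, 21.6, -0.3, 20.4, 0.1, 7.7, 0.1, 1]
[18.7, -0.2, 23.2, 0, 7.8, 0, 1, 15.4, -0.3, 25.4, 0, 7.7, 0, 1, 11.8, -0.2, 27.3, 0.1, 7.8, 0.1, 1, 8.1, -0.2, 28.7, 0, 7.7, 0, 1, 4.1, -0.2, 29.4, 0, 7.8, 0, 1]
n 10 end [ 0.555  -0.2485  0.1439]
--
[0.4, -11.4, 4, 7.6, -0.1, 2.1, 1, 0, -10.8, 5.4, 7.6, 0, 2, 1, -0.4, -10, 6.8, 7.6, -0.1, 2.1, 1, -0.7, -8.9, 8.1, 7.5, 0, 2, 1, -1, -7.8, 9.2, 7.6, -0.1, 2.1, 1]
[-1.2, -6.5, 10.1, 7.6, 0, 2.1, 1, -1.4, -5.1, 10.9, 7.6, -0.1, 2, 1, -1.6, -3.5, 11.4, 7.6, 0, 2.1, 1, -1.7, -1.9, 11.8, 7.6, -0.1, 2.1, 1, -1.7, -0.2, 12, 7.6, 0, 2, 1]
[-1.7, 1.4, 11.9, 7.6, -0.1, 2.1, 1, -1.5, 3, 11.6, 7.5, 0, 2.1, 1]
n 12 end [ 0.4223 -0.304   0.1258]
```

```bash
python3 -m jog '[29,-0.2,6.4,0,7.7,0,1, 28,-0.2,10.2,0,7.8,0,1, 26.3,-0.2,14,0,7.7,0,1, 24.3,-0.2,17.3,0,7.8,0,1, 21.6,-0.2,20.4,0,7.7,0,1]'
python3 -m jog '[18.7,-0.2,23.2,0,7.8,0,1, 15.4,-0.2,25.4,0,7.7,0,1, 11.8,-0.2,27.3,0.1,7.8,0.1,1, 8,-0.2,28.7,0,7.7,0,1, 4,-0.2,29.4,0,7.8,0,1]'
python3 -m jog '[0.4,-11.4,4,7.6,0,2.1,1, 0,-10.8,5.4,7.6,0,2,1, -0.4,-10,6.8,7.6,0,2.1,1, -0.7,-9,8,7.6,0,2,1, -1,-7.8,9.2,7.6,0,2.1,1]'
python3 - <<'E'
from st import *
log();lif();L0=np.load('L0.npy'); up=L0.copy(); up[2,3]+=.09
X=rows(up@Lt,1,vmax=40,wmax=8)
E
```

```text
clock: 17.73
position: [0.5442, -0.1064, 0.184]
tcp_rot: [0.372, 0.404, -0.566, 0.615]
ft_force: [-0.2, 0.9, -2.5]
grip_width: 0.216
clock: 18.35
position: [0.5548, -0.2503, 0.1446]
tcp_rot: [0.539, 0.584, -0.41, 0.446]
ft_force: [0.9, -0.3, -1.0]
grip_width: 0.212
clock: 18.98
position: [0.4985, -0.2723, 0.1365]
tcp_rot: [0.704, 0.367, -0.539, 0.28]
ft_force: [0.3, 0.5, -0.8]
grip_width: 0.22
t18.98 q [-0.75   0.165  1.496  0.262  1.52  -0.158] p [ 0.4985 -0.2723  0.1365] F [ 0.28  0.49 -0.76] M [-0.21  0.18 -0.04] g 0.22
tip [ 0.5792 -0.1567  0.1024] pitch 0.07 roll 0.43 yaw 54.76
[-1.1, -6.3, 10, 7.5, 0, 2.1, 1, -1.4, -4.9, 10.7, 7.6, 0, 2.1, 1, -1.5, -3.4, 11.3, 7.5, 0, 2.1, 1, -1.6, -1.9, 11.7, 7.5, -0.1, 2.1, 1, -1.6, -0.2, 11.8, 7.6, 0, 2.1, 1]
[-1.6, 1.3, 11.7, 7.5, 0, 2.1, 1, -1.5, 3, 11.4, 7.5, 0, 2.1, 1]
n 7 end [ 0.4223 -0.304   0.1259]
```

```bash
python3 -m jog '[-1,-6.3,10,7.5,0,2.1,1, -1.4,-5,10.7,7.6,0,2.1,1, -1.5,-3.4,11.3,7.5,0,2.1,1, -1.6,-2,11.7,7.5,0,2.1,1, -1.6,0,11.8,7.6,0,2.1,1]'
python3 -m jog '[-1.6,1.3,11.7,7.5,0,2.1,1, -1.5,3,11.4,7.5,0,2.1,1, 0,0,0,0,0,0,1]'
python3 - <<'E'
from st import *
log();lif();w=grab('wrist','w20');L0=np.load('L0.npy'); up=L0.copy(); up[2,3]+=.006
X=rows(up@Lt,1,vmax=25)
E
```

```text
clock: 19.6
position: [0.4439, -0.2948, 0.1287]
tcp_rot: [0.787, 0.109, -0.601, 0.085]
ft_force: [-0.1, -0.4, -1.5]
grip_width: 0.215
clock: 19.98
position: [0.4224, -0.3033, 0.1256]
tcp_rot: [0.795, 0.003, -0.607, 0.005]
ft_force: [-0.4, 0.7, -1.7]
grip_width: 0.211
t19.98 q [-0.858 -0.077  1.771  0.209  1.275  0.657] p [ 0.4224 -0.3033  0.1256] F [-0.44  0.65 -1.75] M [0.02 0.22 0.04] g 0.211
tip [ 0.5635 -0.3017  0.0919] pitch -0.10 roll 0.10 yaw 0.38
[20.2, 0, 5.8, 0.1, 0, 0.1, 1, 20.2, 0, 5.7, 0.1, -0.1, 0, 1, 20.2, 0, 5.7, 0.1, 0, 0.1, 1, 20.2, 0, 5.8, 0.1, -0.1, 0, 1]
n 4 end [ 0.4223 -0.304   0.0419]
```

View pics/w20.png

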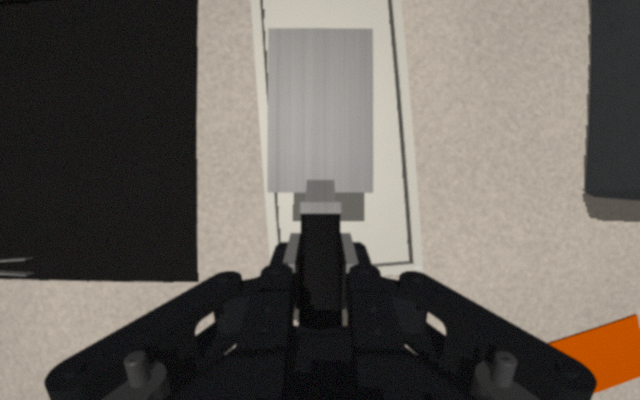

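```bash
python3 -m jog '[20,0,5.7,0.1,0,0,1, 20,0,5.7,0.1,0,0,1, 20,0,5.7,0.1,0,0,1, 15,0,4.3,0.1,0,0,1, 5,0,1.5,0,0,0,1]'
python3 -c "
from st import *
log();lif()"
python3 -m jog '[2,0,0.5,0,0,0,1, 1,0,0.3,0,0,0,1, 1,0,0.3,0,0,0,1, 0,0,0,0,0,0,1]'
python3 -c "
from st import *
log();lif()"
```

```text
clock: 20.65
position: [0.4225, -0.3036, 0.0415]
tcp_rot: [0.795, 0.001, -0.606, 0.002]
ft_force: [0.5, 0.0, -2.7]
grip_width: 0.214
t20.65 q [-0.859  0.008  1.869  0.227  1.098  0.621] p [ 0.4225 -0.3036  0.0415] F [ 0.49  0.04 -2.67] M [-0.01  0.25  0.04] g 0.214
tip [ 0.5636 -0.3029  0.0079] pitch -0.13 roll 0.31 yaw -0.03
clock: 21.15
position: [0.423, -0.3042, 0.039]
tcp_rot: [0.796, 0.0, -0.606, 0.002]
ft_force: [-0.1, -0.6, -2.2]
grip_width: 0.213
t21.15 q [-0.859  0.011  1.872  0.228  1.089  0.619] p [ 0.423  -0.3042  0.039 ] F [-0.1  -0.63 -2.19] M [ 0.04  0.25 -0.04] g 0.213
tip [ 0.5641 -0.3037  0.0057] pitch -0.25 roll 0.19 yaw -0.09
```

```bash
python3 -m jog '[1.5,0,0.4,0,0,0,1, 1,0,0.3,0,0.2,0,1, 0,0,0,0,0,0,1]'
python3 -c "
from st import *
log();lif()"
python3 -m jog '[1,0,0.3,0,0,0,1, 0,0,0,0,0,0,1]'
python3 -c "
from st import *
log();lif()"
```

```text
clock: 21.52
position: [0.4227, -0.304, 0.0359]
tcp_rot: [0.797, 0.0, -0.604, 0.002]
ft_force: [-1.0, 0.1, -1.1]
grip_width: 0.216
t21.52 q [-0.861  0.013  1.878  0.232  1.081  0.614] p [ 0.4227 -0.304   0.0359] F [-0.95  0.09 -1.1 ] M [-0.03  0.26  0.02] g 0.216
tip [ 0.564  -0.3035  0.003 ] pitch -0.42 roll 0.24 yaw -0.09
clock: 21.78
position: [0.423, -0.3043, 0.0356]
tcp_rot: [0.797, 0.0, -0.604, 0.002]
ft_force: [-1.5, 1.7, 2.1]
grip_width: 0.213
t21.77 q [-0.861  0.014  1.878  0.233  1.079  0.613] p [ 0.423  -0.3043  0.0356] F [-1.51  1.71  2.06] M [0.21 0.31 0.07] g 0.213
tip [ 0.5643 -0.3038  0.0029] pitch -0.46 roll 0.19 yaw -0.09
```

```bash
python3 -m jog '[0,0,0,0,0,0,1, 0,0,0,0,0,0,1]' 20
python3 -m jog '[0,0,0,0,0,0,0.2, 0,0,0,0,0,0,0, 0,0,0,0,0,0,-1, 0,0,0,0,0,0,-1, 0,0,0,0,0,0,-1]' 20
python3 -c "
from st import *
log();w=grab('wrist','w21')"
```

```text
clock: 22.02
position: [0.4231, -0.3043, 0.0356]
tcp_rot: [0.797, 0.0, -0.604, 0.002]
ft_force: [-2.7, 1.2, 5.3]
grip_width: 0.214
clock: 22.65
position: [0.4228, -0.3041, 0.035]
tcp_rot: [0.797, 0.0, -0.604, 0.002]
ft_force: [-0.3, -0.4, 0.4]
grip_width: 0.997
t22.65 q [-0.861  0.015  1.879  0.233  1.078  0.613] p [ 0.4228 -0.3041  0.035 ] F [-0.32 -0.4   0.36] M [0.01 0.13 0.06] g 0.997
```

View pics/w21.png

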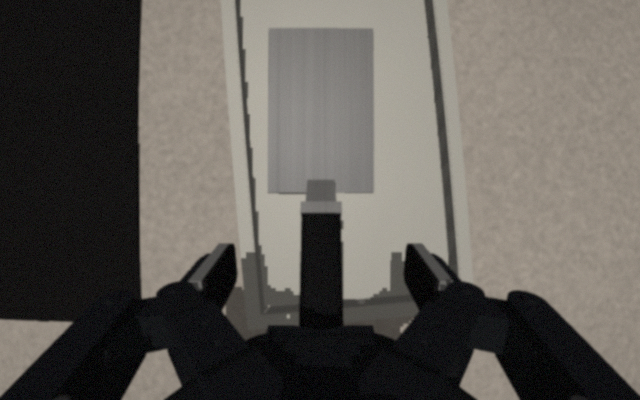

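```bash
python3 -m jog '[-12,0,0,0,0,0,-1, -25,0,0,0,0,0,-1, -40,0,0,0,0,0,-1, -45,0,0,0,0,0,-1, 0,0,0,0,0,0,-1]'
python3 - <<'E'
from st import *
log();w=grab('wrist','w22')
X=rows(pose([.47,-.05,.30],toolR(np.radians(0))),-1,vmax=40,wmax=9)
E
```

```text
clock: 23.32
position: [0.3912, -0.3063, 0.1585]
tcp_rot: [0.799, -0.003, -0.602, 0.005]
ft_force: [0.3, -0.2, 1.2]
grip_width: 0.998
t23.32 q [-0.92  -0.158  1.778  0.22   1.346  0.616] p [ 0.3912 -0.3063  0.1585] F [ 0.31 -0.17  1.24] M [-0.02  0.13 -0.04] g 0.998
[-10.8, -23.1, -10.6, -8.1, -1.1, -1.2, -1, -10.6, -21.5, -13.6, -8.1, -1.1, -1.1, -1, -10.4, -19.7, -16.3, -8.1, -1.1, -1.2, -1, -10.4, -17.4, -18.8, -8.1, -1.1, -1.1, -1, -10.5, -14.8, -20.8, -8.1, -1.1, -1.2, -1]
[-10.6, -12, -22.5, -8.1, -1.1, -1.2, -1, -10.9, -8.9, -23.8, -8.1, -1.1, -1.1, -1, -11.1, -5.7, -24.6, -8.2, -1.1, -1.2, -1, -11.6, -2.3, -24.9, -8.1, -1.1, -1.1, -1, -12, 0.9, -24.8, -8.1, -1.1, -1.2, -1]
[-12.6, 4.1, -24.3, -8.1, -1.1, -1.2, -1]
n 11 end [ 0.47 -0.05  0.3 ]
```

View pics/w22.png

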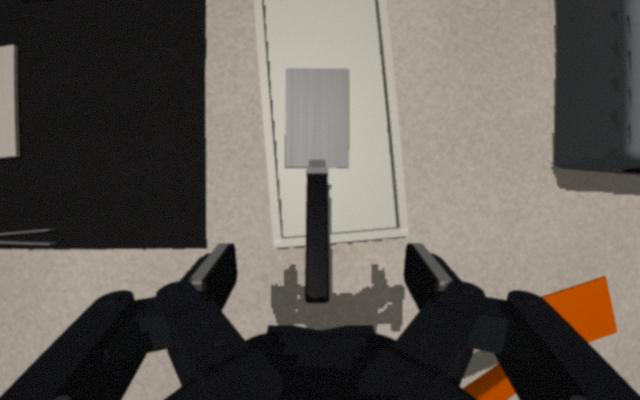

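```bash
python3 -m jog '[-11,-23,-10.6,-8,-1,-1,-1, -10.6,-21.5,-13.6,-8,-1,-1,-1, -10.4,-19.7,-16.3,-8,-1,-1,-1, -10.4,-17.4,-18.8,-8,-1,-1,-1, -10.5,-14.8,-20.8,-8,-1,-1,-1]'
python3 -m jog '[-10.6,-12,-22.5,-8,-1,-1,-1, -11,-9,-23.8,-8,-1,-1,-1, -11,-5.7,-24.6,-8,-1,-1,-1, -11.6,-2.3,-25,-8,-1,-1,-1, -12,1,-24.8,-8,-1,-1,-1]'
python3 -m jog '[0,0,0,0,0,0,-1]'
python3 - <<'E'
from st import *
log();w=grab('wrist','w23');g=grab('scene','s23');crop(g['p'],200,110,440,300,3.3,'s23c')
W=cloud(g)
bl=W[175:190,266:284].reshape(-1,3);print('blade z',np.nanmedian(bl,0),np.nanstd(bl[:,2]))
w0=load('s1');d=cv2.absdiff(cv2.cvtColor(w0['p'],6+1),cv2.cvtColor(g['p'],7));
E
```

```text
clock: 24.0
position: [0.4261, -0.187, 0.2173]
tcp_rot: [0.719, 0.243, -0.601, 0.249]
ft_force: [-0.4, -0.0, -0.4]
grip_width: 0.999
clock: 24.62
position: [0.4632, -0.0716, 0.2831]
tcp_rot: [0.553, 0.454, -0.522, 0.464]
ft_force: [1.0, 0.2, -0.2]
grip_width: 1.002
clock: 24.75
position: [0.464, -0.0712, 0.284]
tcp_rot: [0.554, 0.452, -0.522, 0.464]
ft_force: [-1.1, -0.3, -0.6]
grip_width: 0.998
t24.75 q [-0.293 -0.129  1.48   0.03   1.751 -0.128] p [ 0.464  -0.0712  0.284 ] F [-1.14 -0.27 -0.6 ] M [-0.01  0.01  0.  ] g 0.998
blade z [ 0.52731526 -0.30640924  0.00235889] 0.0022849964597947145
```

View pics/w23.png

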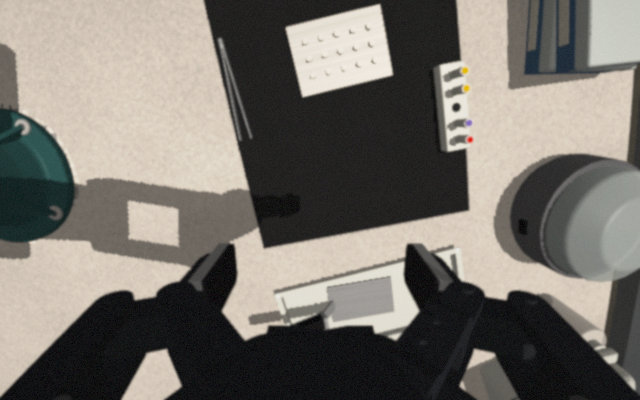

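View pics/s23c.png

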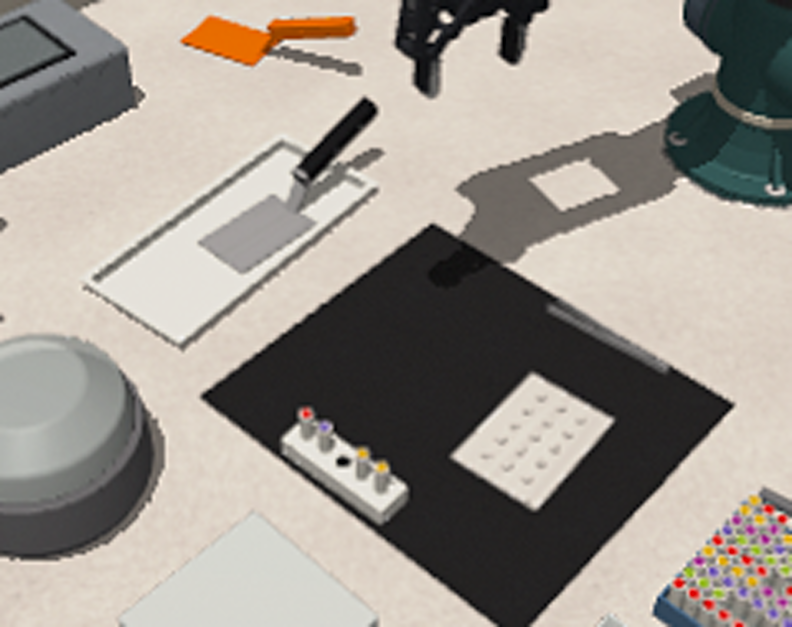

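Run:
```python
from st import *
w=load('w23');im=cv2.cvtColor(w['p'],cv2.COLOR_RGB2GRAY); m=np.zeros_like(im); m[0:105,278:400]=im[0:105,278:400]>110
c=max(cv2.findContours(m,0,1)[0],key=cv2.contourArea); q=cv2.boxPoints(cv2.minAreaRect(c)); W=atz(w,q,.010); print('plate ctr',W.mean(0).round(4),np.linalg.norm(W-np.roll(W,-1,0),axis=1).round(3))
C=cloud(w)[15:90,300:385].reshape(-1,3); C=C[np.isfinite(C[:,0])&(C[:,2]>.004)]; A=np.c_[C[:,:2],np.ones(len(C))]; print('plane',np.linalg.lstsq(A,C[:,2],rcond=None)[0].round(4),np.median(C[:,2]).round(4))
a=load('s1')['p'];b=load('s23')['p']; d=cv2.absdiff(a,b).max(2)
for n,(x0,y0,x1,y1) in dict(rack=(284,230,326,268),forceps=(364,194,404,224),box=(395,255,470,325),lid=(355,298,428,368),orange=(252,110,310,132),lifter=(255,135,318,200)).items(): print(n,(d[y0:y1,x0:x1]>40).mean().round(3))
```

```text
plate ctr [0.5294 0.0877 0.01  ] [0.131 0.094 0.137 0.094]
plane [-0.0008  0.0016  0.0104] 0.01
rack 0.068
forceps 0.086
box 0.0
lid 0.0
orange 0.001
lifter 0.008
```

Run:
```python
from h import *
a=load('s1')['p'];b=load('s23')['p']
v=np.hstack([a[185:275,275:410],b[185:275,275:410]]);crop(v,0,0,270,90,2.9,'cmp')
```

```text
(no output)
```

View pics/cmp.png

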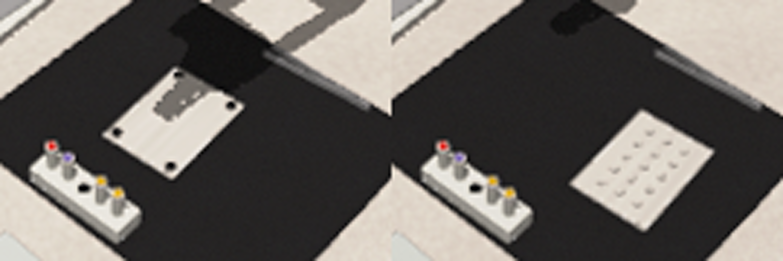

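Before and after, the rack (left of each half) and the forceps (top right) sit at the same pixels. The differences I measured come from the arm's shadow and the plate's old place. The plate lies flat with its studs up, so I'm handing in.

```bash
python3 -c "
from h import *
log();print(ticket.sign_off())"
```

```text
t24.85 q [-0.297 -0.129  1.483  0.029  1.751 -0.127] p [ 0.463  -0.0726  0.2829] F [-0.24 -0.73 -0.19] M [ 0.01  0.02 -0.01] g 0.998
the job is handed in; nothing more can be done
None
```

The plate now lies studs up on the mat, the lifter is back in its tray with its blade flat, and I handed the job in at 24.9 s of the 64 s allowed. I gripped the black-handled lifter (not the orange one) and slid its blade about 16.6 mm under the plate's tray-side long edge. I then tipped the plate about its far edge. It dropped the last part onto its feet by itself once it passed upright.

**Plate:** In the last pictures its centre is at about (0.529, 0.088). It is level to under 0.1°, and its top face is about 10 mm high, as expected standing on its feet. The plate showed no movement along the mat when checked part-way through the insertion. I saw no side force on the blade at the end of it.

**Lifter:** It did not slip in the grip and went back to where it started. Its tray image differs from the first by under 1% of pixels.

**Other things:**
- The vial box and lid show no change, and the orange look-alike almost none (0.1% of pixels).
- The rack (7%) and forceps (9%) crops did differ from the start. Side by side both objects are where they were; the differences are the arm's shadow and the plate's old place.
- I did not check the marker pen separately. The arm did not go near it.

**Measurement disagreement:** One of the plate's sides measured 137 mm instead of 130 in the final wrist picture. I put that down to an oblique view with a simple box fit.

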